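# Catch the falling lid of the board case and lower it shut

### The job

The small black case holding a circuit board stands with its hinged lid tipped back. Without grasping or lifting anything, tip the lid forward past upright with the fingers, catch it from below on the outside of a finger while it is still well open, and lower it gently on that finger until it is fully shut; it must not fall shut by itself. Do not shift the case or force the lid, leave the things around it alone, and finish clear of everything.

Things in the scene. Friction and masses are not known exactly. Their poses are not given: they have to be found in the camera images.
- case: Loose black tray, 110 mm front to back (x), 130 mm wide (y), 65 mm high, about 0.8 kg, with grey foam and a green circuit board inside, lid up. Origin: centre of its underside, on the table. Its -x axis points to its front, +x to its hinge side, z up. It is turned so that its front looks roughly to the robot's right (yaw 1.1 to 1.75 rad).
- lid_hinge (a point): Middle of the hinge line, at the top of the case's rear wall: 55 mm to +x and 65 mm up in the case's frame. The hinge line runs along the case's y axis. A fixed beige guide strip, 14 mm high, lies on the table before and to the right of the case, and the keyboard shelf stands beyond it, its near edge at x = 0.65 m, 0.1 m up.
- lid (a joint): Lid angle, rad: 0 shut (level), 1.57 upright, 1.9 tipped back on its stop, where it rests at the start. It balances at about 1.51; forward of that it sinks against a tired damper at about 0.5 rad/s x cos(angle + 0.06), within 15 percent: 5 to 7 s from 1.4 rad to shut. It lands at about 0.5 rad/s: too hard. It stays nowhere between; 0.5 to 1 N under the tongue holds it.
- lid_tongue (a point): Middle of the far end of the lid's tongue, on the underside (faces down when shut); moves with the lid, 140 mm from the hinge line. Lid (0.2 kg): grey frame with clear window, 110 x 130 mm, 7 mm thick; the grey tongue, 50 mm wide, 7 mm thick, juts 30 mm beyond the case front when shut. The underside lies in a plane through the hinge line, so 65 mm above the table when shut.
- loupe: Black eye loupe, 34 mm wide, 35 mm high, standing near the case; origin at the centre of its underside. Leave it alone.
- data_stick: Small black memory stick lying near the case, 18 x 46 x 9 mm; origin at the centre of its underside. Leave it alone.
- standoff_1: Brass-coloured hexagonal standoff, 16 x 19 mm, 25 mm high, standing near the case; origin at the centre of its underside. Leave it alone.

How it is judged:
On the way, in this order (a step that is already met when the one before it is completed fails the run):
1. the lid has been tipped forward past upright (value of joint lid between 0.9 and 1.5 rad), for 0.1 s.
2. the lid, still 0.25 to 0.9 rad open, is carried on the fingers, slower than it would sink alone (value of joint lid between 0.25 and 0.9 rad and contact force between the fingers and lid above 0.25 N and velocity of joint lid above -0.25 rad/s), for 0.3 s.
At the end, for the whole second after the job is handed in: The lid is shut (within 0.03 rad), the case stands flat within 25 mm of where it stood, and the loupe, memory stick and standoff are within 20 mm of where they stood (value of joint lid below 0.03 rad and distance of case from where it was at the start of the episode below 0.025 m and angle between case's own z axis and vertical below 0.05 rad and linear speed of case below 0.01 m/s and distance of each of loupe, data_stick, standoff_1 from where it was at the start of the episode below 0.02 m); the robot touches nothing.
It fails at once if the lid fell: in its last 0.3 rad before shut it moved faster than 0.33 rad/s (value of joint lid below 0.3 rad and velocity of joint lid below -0.33 rad/s).
It fails at once if the lid was pinched or forced: more than 25 N from the fingers (contact force between the fingers and lid above 25 N).
It fails at once if the case was lifted, tipped or shifted by more than 25 mm (distance of case from where it was at the start of the episode above 0.025 m or height (world z) of case above 0.012 m or angle between case's own z axis and vertical above 0.15 rad).
It fails at once if a bystander was moved by more than 20 mm (distance of any of loupe, data_stick, standoff_1 from where it was at the start of the episode above 0.02 m).
It also fails if it takes over 69 s, if anything falls off the work surface, if the arm or the gripper's body presses on something with over 40 N, if the wrist force passes 120 N, or if a joint passes its speed limit or range.

### The arm

A 7-joint arm with a two-finger parallel gripper is mounted at the origin on a cart in front of the work surface, level with it; the furniture and walls round the work are solid. World frame = base frame: x ahead of the robot, y to its left, z up, the work surface at z = 0. Lengths are in m, angles in rad, forces in N, time in s.
With the tool pointing down it reaches from about 0.4 to 0.875 m from the base axis. Payload 19.3 kg.
Tool frame: the origin (TCP) lies midway between the tips of the shut fingers; the grasp point (between the pads) lies 19 mm behind it; z points along the fingers, y is the direction in which the jaws open and shut (so a half turn about z gives the same grasp; the last joint's range is limited). The gripper opens to 85 mm and grips with 20 to 120 N. Pads are 22 mm wide; open, the fingers measure 114 mm over their backs; the gripper's body (76 mm by 85 mm) begins 54 mm behind the grasp point. The pads swing forward as they close: fully open they stand 13 mm farther back than shut.
Start: joints at [1.174, 0.521, -0.036, 1.599, 0.021, 1.021, -0.113], TCP at [0.201, -0.592, 0.231] pointing down, gripper open.
Joint ranges: [-2.91, 2.91], [-0.3, 2.13], [-1.5, 1.42], [0.17, 2.43], [-1.26, 4.41], [0.16, 1.93], [-2.52, 2.52]. Speed limits (rad/s): [1.89, 1.89, 2.39, 2.39, 3.01, 3.01, 3.01].

### API

Orientations are given as a unit quaternion [w, x, y, z].
In Python, from station import monitor, grab_frame, ticket gives the robot as it stands.
- The arm moves only by the tool send_rows, never from a script. Its argument "deltas" is a list of rows, each a list of 7 numbers: the shift along the tool's x, y, z in mm, then the turn, a rotation vector about the tool's x, y, z in rad, then the opening, from -1 (shut) to 1 (fully open). In form: [[tx, ty, tz, ax, ay, az, grip], ...]. A call has 1 to 12 rows; each row shifts and turns the commanded pose from where the row before left it, along the tool's axes as they then stand; what a row does not reach is not made up. A row lasts 1/10 s, in which the tool goes at most 50 mm and 8.59 degrees, less where a joint would pass 70% of its speed; a pose out of reach is approached as far as the arm can. A call with a gripper value outside its range is refused whole. The fingers move at their own pace and stop on an object; the grip force is fixed at half the most. Time passes only in rows, so rows that do not move let the fingers close. It gives the time, the measured TCP pose, the force and the opening at its end, in the units of the state.
- monitor.get_obs(): the state, without advancing time (a new reading comes with each control period).
- grab_frame(name): name is "side" or "top" or "wrist"; returns a dict with "pixels" (420x560x3 uint8, red, green, blue), "mtx" (3x3 intrinsics, pixels), "R" (3x3) and "t" (3): a world point X has camera coordinates R X + t. Camera axes: x right, y down, z forward; pixel columns grow to the right and rows downward; lengths in m; the calibration is good to about 2 mm. A picture is of the moment at which its call begins. There is no depth.
- ticket.job_done(): hands the job in, once; it reports no verdict.
The state is a dict: "clock": time; "joint_pos": joint angles; "qd": joint speeds; "effort": joint torques, N m; "ee_pos": TCP position; "eef_rot": TCP orientation; "contact_force": force on the tool from outside, world axes, zero at the start; "ft_torque": the same for the moment, N m; "opening": opening from 0.0 (shut) to 1.0 (fully open).
Only numpy, scipy, OpenCV 4.12 (cv2) and the standard library are available. Lean on these libraries where they do the work, as an engineer would, in place of code of your own. Each camera call takes 0.05 s, during which the arm holds its last target.

## Working session

There is one attempt and no reset: what is moved stays moved. The work goes in short steps, Python scripts to look and compute and a tool call to move; the robot and the scene stay as the last step left them, time stands still between calls to the robot, and variables do not carry over. Pictures are saved under pics/ and viewed, and the job is handed in when it is done.

Besides the shell and the picture viewer there is one more tool, called as a command line: name --pt "numbers of a row" for each row, then --argument value for the rest. send_rows: Moves the arm, as the interface text tells. Its arguments: {"type":"object","properties":{"deltas":{"type":"array","items":{"type":"array","items":{"type":"number"}}}},"required":["deltas"]}

```bash
ls; mkdir -p pics; python3 - <<'E'
from station import monitor, grab_frame
import cv2
print(monitor.get_obs())
for n in ("side","top","wrist"):
    f=grab_frame(n); cv2.imwrite(f"pics/{n}0.png",f["pixels"][:,:,::-1]); print(n,f["mtx"].round(1).tolist(),f["R"].round(3).tolist(),f["t"].round(3).tolist(), (-f["R"].T@f["t"]).round(3))
E
```

```text
pics
{'clock': 0.0, 'joint_pos': array([ 1.17380067,  0.52203622, -0.03631286,  1.60000131,  0.02117698,
        1.02113574, -0.11277218]), 'qd': array([ 0.00185412, -0.00033806, -0.00013878, -0.00173172,  0.0001447 ,
        0.00139361, -0.00020842]), 'effort': array([ 2.82152563e-03, -9.27092314e+01,  1.98036723e+00, -3.69930124e+01,
        1.77401322e-02,  8.25597032e-03, -2.86361910e-05]), 'ee_pos': array([ 0.20048001, -0.59160285,  0.23071446]), 'eef_rot': array([-5.83044766e-04,  9.86680636e-01,  1.62668265e-01, -1.33937915e-04]), 'contact_force': array([-0.50726998,  0.10008847, -0.30831881]), 'ft_torque': array([-0.00040047,  0.04489645,  0.0240602 ]), 'opening': 0.9998502257351216}
side [[399.0, 0.0, 277.2], [0.0, 399.0, 208.7], [0.0, 0.0, 1.0]] [[-0.131, -0.991, -0.0], [-0.874, 0.116, -0.473], [0.469, -0.061, -0.881]] [0.149, 0.495, 0.658] [0.144 0.131 0.814]
top [[515.8, 0.0, 278.4], [0.0, 515.8, 208.5], [0.0, 0.0, 1.0]] [[-0.006, -1.0, -0.025], [-0.997, 0.008, -0.075], [0.075, 0.025, -0.997]] [0.121, 0.552, 0.873] [0.486 0.095 0.915]
wrist [[306.5, 0.0, 282.9], [0.0, 306.5, 206.5], [0.0, 0.0, 1.0]] [[0.321, -0.947, 0.0], [-0.898, -0.304, 0.317], [-0.3, -0.102, -0.949]] [-0.624, -0.041, 0.379] [ 0.278 -0.565  0.373]
```

View pics/side0.png

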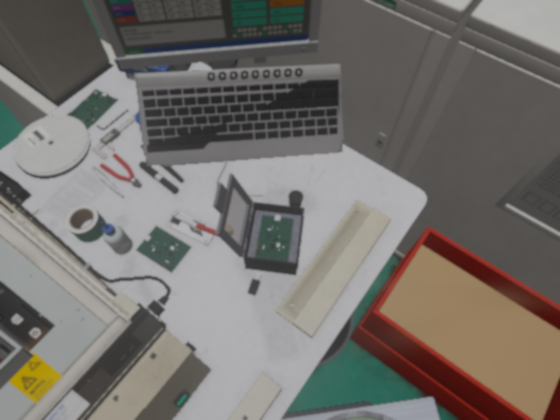

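View pics/top0.png

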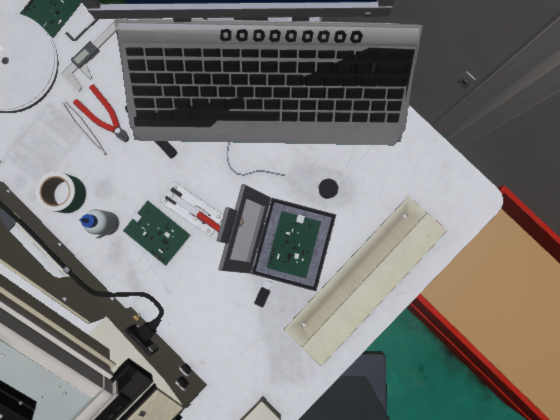

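View pics/wrist0.png

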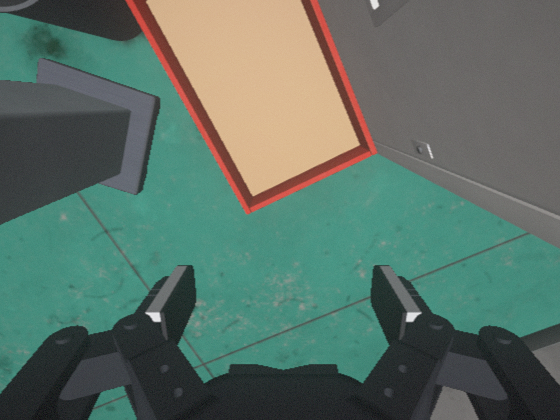

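The side and top views show the case near the top view's pixel (290,240), with the lid tipped back to the left (tongue around (228,225)). The loupe is at (328,188) and the stick at (262,297). I'll enlarge the crops next.

```bash
python3 - <<'E'
import cv2
t=cv2.imread("pics/top0.png")[165:325,190:390]; s=cv2.imread("pics/side0.png")[160:310,190:390]
cv2.imwrite("pics/topz.png",cv2.resize(t,None,fx=4,fy=3.75 if 0 else 3.7,interpolation=cv2.INTER_CUBIC)[:600])
cv2.imwrite("pics/sidez.png",cv2.resize(s,None,fx=4,fy=4,interpolation=cv2.INTER_CUBIC))
E
```

```text
(no output)
```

View pics/topz.png

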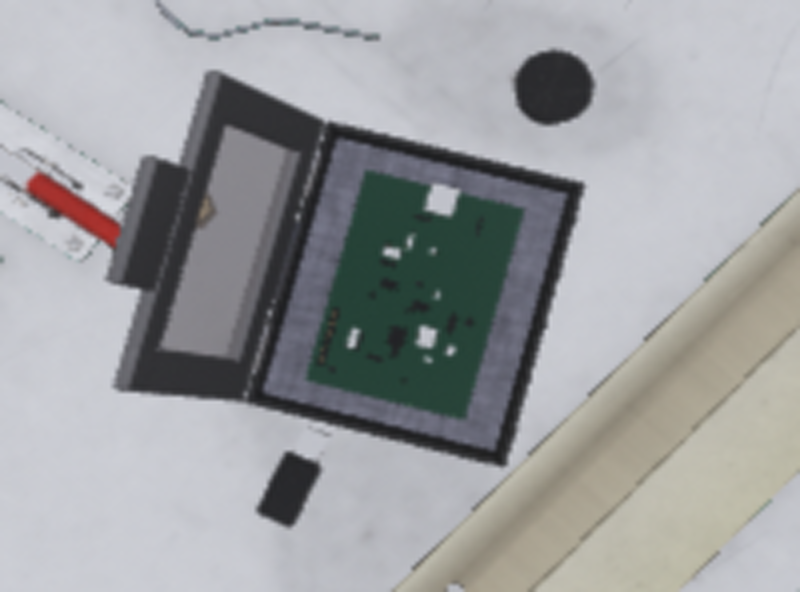

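View pics/sidez.png

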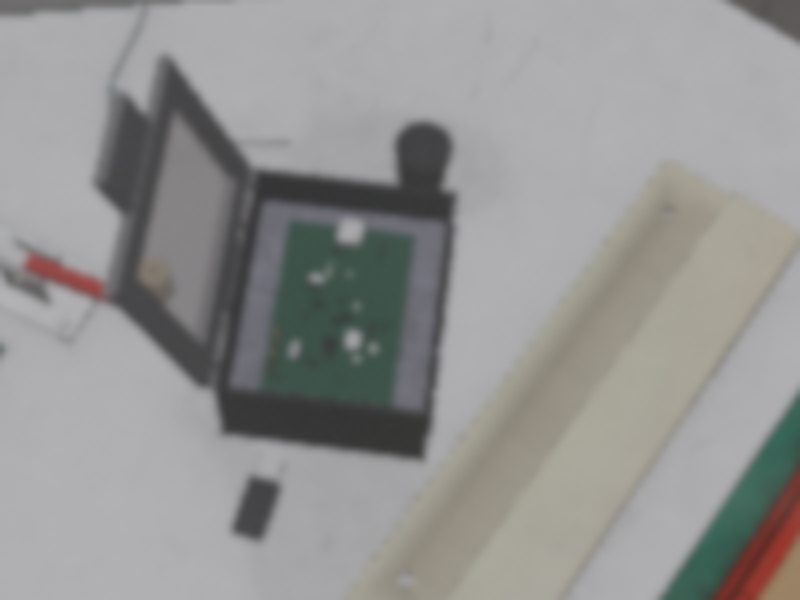

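```bash
cat > h.py <<'E'
import numpy as np, cv2
from station import monitor, grab_frame
def save(n,fn):
    f=grab_frame(n); cv2.imwrite(f"pics/{fn}.png",f["pixels"][:,:,::-1]); return f
def ray(f,uv):
    c=-f["R"].T@f["t"]; d=f["R"].T@np.linalg.inv(f["mtx"])@np.array([uv[0],uv[1],1.]); return c,d/np.linalg.norm(d)
def tri(f1,p1,f2,p2):
    P=[f["mtx"]@np.c_[f["R"],f["t"]] for f in(f1,f2)]
    X=cv2.triangulatePoints(P[0],P[1],np.array(p1,float),np.array(p2,float)); return X[:3,0]/X[3,0]
def atz(f,uv,z):
    c,d=ray(f,uv); return c+d*(z-c[2])/d[2]
def proj(f,X):
    x=f["mtx"]@(f["R"]@X+f["t"]); return x[:2]/x[2]
E
python3 - <<'E'
from h import *
ft=grab_frame("top"); fs=grab_frame("side")
T=lambda p:(190+p[0]/4-.4,165+p[1]/3.7-.4); S=lambda p:(190+p[0]/4-.4,160+p[1]/4-.4)
pts=dict(A=((328,125),(255,172)),B=((582,185),(455,197)),C=((503,463),(425,413)),D=((258,400),(222,388)),
lidfar=((213,72),(165,57)),lidnear=((118,388),(112,298)),tf=((148,157),(117,92)),tn=((110,282),(98,185)),stand=((205,213),(155,275)))
for k,(a,b) in pts.items():
    print(k,tri(ft,T(a),fs,S(b)).round(4), 'z65:',atz(ft,T(a),.065).round(4)[:2],atz(fs,S(b),.065).round(4)[:2])
print('standoff z25',atz(ft,T((205,213)),.025),atz(fs,S((155,265)),.025))
print('stick',atz(ft,T((290,490)),.009),'loupe',atz(ft,T((554,88)),.035),atz(fs,S((423,140)),.035))
E
```

```text
A [0.5672 0.1274 0.0583] z65: [0.5666 0.1273] [0.5634 0.1272]
B [0.5395 0.0219 0.0551] z65: [0.5388 0.0228] [0.5343 0.0232]
C [0.4164 0.057  0.0642] z65: [0.4164 0.0567] [0.4161 0.0576]
D [0.4443 0.1568 0.0608] z65: [0.4445 0.1566] [0.4425 0.1563]
lidfar [0.5789 0.1653 0.1615] z65: [0.5909 0.175 ] [0.6432 0.1695]
lidnear [0.454  0.1997 0.1607] z65: [0.4501 0.2142] [0.4992 0.2078]
tf [0.5429 0.1862 0.191 ] z65: [0.5528 0.202 ] [0.6237 0.1975]
tn [0.4953 0.1987 0.1913] z65: [0.4971 0.2176] [0.5665 0.2112]
stand [0.5298 0.1846 0.0224] z65: [0.5275 0.1783] [0.5094 0.1849]
standoff z25 [0.52952331 0.18226319 0.025     ] [0.53495662 0.18738079 0.025     ]
stick [0.39963998 0.1468829  0.009     ] loupe [0.5857734  0.03157837 0.035     ] [0.58836316 0.03090372 0.035     ]
```

send_rows --pt "30 -20 -20 0 0 0 -1" --pt "30 -20 -20 0 0 0 -1" --pt "32 -22 -15 0 0 0 -1" --pt "32 -22 -15 0 0 0 -1" --pt "32 -22 -15 0 0 0 -1" --pt "32 -22 -15 0 0 0 -1" --pt "32 -22 -10 0 0 0 -1" --pt "32 -22 -10 0 0 0 -1" --pt "32 -22 0 0 0 0 -1" --pt "32 -22 0 0 0 0 -1" --pt "30 -20 0 0 0 0 -1"

```text
clock: 1.35
ee_pos: [0.4534, -0.2557, 0.3515]
eef_rot: [0.0, 0.987, 0.163, 0.0]
contact_force: [0.2, -0.5, -0.3]
opening: 0.005
```

```bash
python3 - <<'E'
from h import *
o=monitor.get_obs(); print(o["joint_pos"].round(4),o["ee_pos"].round(4),o["eef_rot"].round(4))
E
```

```text
[ 0.5758  0.2478 -0.2188  1.7001  0.0572  1.1996 -0.901 ] [ 0.4534 -0.2557  0.3515] [1.000e-04 9.867e-01 1.628e-01 1.000e-04]
```

send_rows --pt "0 -40 0 0 0 0 -1" --pt "0 -40 0 0 0 0 -1" --pt "0 -40 0 0 0 0 -1" --pt "0 -40 0 0 0 0 -1"

```text
clock: 1.75
ee_pos: [0.4004, -0.1044, 0.3512]
eef_rot: [0.0, 0.987, 0.163, -0.0]
contact_force: [0.9, 0.5, 0.7]
opening: -0.002
```

```bash
python3 - <<'E'
from h import *
o=monitor.get_obs(); print(o["joint_pos"].round(4),o["ee_pos"].round(4),o["eef_rot"].round(4))
E
```

```text
[ 0.4245  0.0604 -0.3279  1.9276  0.0214  1.1568 -1.1555] [ 0.4004 -0.1044  0.3512] [ 1.000e-04  9.867e-01  1.626e-01 -0.000e+00]
```

```bash
cat > kin.py <<'E'
import numpy as np, itertools
from scipy.spatial.transform import Rotation as Ro
from scipy.optimize import least_squares
D=[([1.17380067,0.52203622,-0.03631286,1.60000131,0.02117698,1.02113574,-0.11277218],[0.20048,-0.5916,0.23071],[-5.83e-4,.98668,.162668,-1.34e-4]),
([0.5758,0.2478,-0.2188,1.7001,0.0572,1.1996,-0.901],[.4534,-.2557,.3515],[1e-4,.9867,.1628,1e-4]),
([0.4245,0.0604,-0.3279,1.9276,0.0214,1.1568,-1.1555],[.4004,-.1044,.3512],[1e-4,.9867,.1626,0])]
def fk(q,s,p):
    h,L1,a,L2,b,L3,yo,c=p
    R=Ro.from_euler('z',s[0]*q[0]); x=np.array([0,0,h])
    R=R*Ro.from_euler('y',q[1]); x=x+R.apply([0,c,L1])
    R=R*Ro.from_euler('z',s[1]*q[2]); x=x+R.apply([a,0,0])
    R=R*Ro.from_euler('y',q[3]); x=x+R.apply([b,0,L2])
    R=R*Ro.from_euler('z',s[2]*q[4])
    R=R*Ro.from_euler('y',q[5]); R=R*Ro.from_euler('z',s[3]*q[6]+yo); x=x+R.apply([0,0,L3])
    return x,R
def res(p,s,D):
    r=[]
    for q,x,w in D:
        X,R=fk(q,s,p); Rm=Ro.from_quat([w[1],w[2],w[3],w[0]])
        r+=list((X-x)*3)+list((R.inv()*Rm).as_rotvec())
    return np.array(r+list(1e-3*(p-np.array([.3,.4,0,.4,0,.25,0,0]))))
def fit(D,ss=None):
    best=None
    for s in ([ss] if ss else itertools.product([-1,1],repeat=4)):
        for y0 in (0,1.57,3.14,-1.57):
            o=least_squares(res,[.3,.4,0,.4,0,.25,y0,0],args=(s,D))
            if best is None or o.cost<best[0]: best=(o.cost,s,o.x)
    return best
if __name__=="__main__":
    b=fit(D); print(b); print(res(b[2],b[1],D).round(4))
E
python3 kin.py
```

```text
(np.float64(1.8927938287151365e-05), (-1, -1, -1, -1), array([ 1.25680957,  0.50577381,  0.00501183,  0.42601934, -0.01029015,
        1.24855007,  1.57083715, -0.06054569]))
[-0.0028 -0.0012 -0.0023 -0.     -0.     -0.     -0.0004  0.0008  0.0032
  0.     -0.0001 -0.      0.0005  0.0026 -0.0009 -0.     -0.0001  0.0001
  0.001   0.0001  0.      0.     -0.      0.001   0.0016 -0.0001]
```

send_rows --pt "0 0 0 0 0 -0.14 -1" --pt "0 0 0 0 0 -0.14 -1" --pt "0 0 0 0 0 -0.14 -1" --pt "0 0 0 0 0 -0.14 -1" --pt "0 0 0 0 0 -0.14 -1" --pt "0 0 0 0 0 -0.14 -1" --pt "0 0 0 0 0 -0.14 -1" --pt "0 0 0 0 0 -0.14 -1" --pt "0 0 0 0 0 -0.14 -1"

```text
clock: 2.65
ee_pos: [0.4011, -0.1058, 0.3513]
eef_rot: [0.0, 0.699, 0.715, -0.0]
contact_force: [-0.2, 0.5, -0.4]
opening: -0.004
```

send_rows --pt "0 0 0 0 0 -0.145 -1" --pt "0 0 0 0 0 -0.145 -1" --pt "0 0 0 0 0 -0.145 -1" --pt "0 0 0 0 0 -0.145 -1" --pt "0 0 0 0 0 -0.145 -1" --pt "0 0 0 0 0 -0.145 -1" --pt "0 0 0 0 0 -0.145 -1" --pt "0 0 0 0 0 -0.145 -1" --pt "0 0 0 0 0 -0.145 -1"

```text
clock: 3.55
ee_pos: [0.4011, -0.1059, 0.3513]
eef_rot: [-0.0, 0.122, 0.993, -0.0]
contact_force: [0.5, 0.0, 0.1]
opening: 0.003
```

```bash
python3 - <<'E'
from h import *
o=monitor.get_obs(); print(o["joint_pos"].round(4),o["ee_pos"].round(4),o["eef_rot"].round(4))
E
```

```text
[ 0.5371  0.0688 -0.444   1.9208  0.0324  1.1588  1.4078] [ 0.4011 -0.1059  0.3513] [-0.000e+00  1.217e-01  9.926e-01 -1.000e-04]
```

send_rows --pt "0 0 0 -0.14 0 0 -1" --pt "0 0 0 -0.14 0 0 -1" --pt "0 0 0 -0.14 0 0 -1" --pt "0 0 0 -0.14 0 0 -1" --pt "0 0 0 -0.14 0 0 -1" --pt "0 0 0 0 0 0 -1"

```text
clock: 4.15
ee_pos: [0.4004, -0.1079, 0.3498]
eef_rot: [0.042, 0.12, 0.931, 0.343]
contact_force: [0.4, 1.3, -0.1]
opening: -0.002
```

```bash
python3 - <<'E'
from h import *
from kin import *
o=monitor.get_obs(); print(o["joint_pos"].round(4).tolist(),o["ee_pos"].round(4).tolist(),o["eef_rot"].round(4).tolist())
D.append(([ 0.5371,0.0688,-0.444,1.9208,0.0324,1.1588,1.4078],[ 0.4011,-0.1059,0.3513],[0,.1217,.9926,-1e-4]))
D.append((o["joint_pos"],o["ee_pos"],o["eef_rot"]))
b=fit(D,(-1,-1,-1,-1)); print(b); print(res(b[2],b[1],D).round(4))
E
```

```text
[0.8694, 0.2363, -0.3108, 1.9344, -0.6232, 1.2882, 2.1466] [0.4004, -0.1079, 0.3498] [0.0424, 0.1199, 0.9307, 0.343]
(np.float64(9.417180488878703e-05), (-1, -1, -1, -1), array([ 0.33814943,  0.49696876,  0.00821734,  0.42340535, -0.01562325,
        0.32657758,  1.57081268, -0.06137025]))
[-0.005  -0.0023 -0.0023 -0.     -0.     -0.     -0.0009 -0.0009  0.0029
  0.     -0.0001  0.      0.0066  0.0003 -0.0001 -0.     -0.0001  0.0001
 -0.0062  0.0073  0.001   0.0001  0.     -0.0001  0.0004  0.0005 -0.0015
  0.     -0.     -0.      0.      0.0001  0.      0.     -0.      0.0001
  0.0016 -0.0001]
```

```bash
cat > ik.py <<'E'
from kin import *
P=np.array([0.33814943,0.49696876,0.00821734,0.42340535,-0.01562325,0.32657758,1.57081268,-0.06137025]); S=(-1,-1,-1,-1)
lo=np.array([-2.91,-.3,-1.5,.17,-1.26,.16,-2.52]); hi=np.array([2.91,2.13,1.42,2.43,4.41,1.93,2.52])
yaw=1.326; cx=np.array([np.cos(yaw),np.sin(yaw),0]); cy=np.array([-np.sin(yaw),np.cos(yaw),0]); H=np.array([.505,.142,.065])
def tool(tilt,flip=1):
    z=cx*np.sin(tilt)+np.array([0,0,-np.cos(tilt)]); y=flip*(cx*np.cos(tilt)+np.array([0,0,np.sin(tilt)]))
    return Ro.from_matrix(np.c_[np.cross(y,z),y,z])
def ik(x,R,q0,w=.005):
    f=lambda q:(lambda X,r:np.r_[(X-x)*3,(r.inv()*R).as_rotvec(),w*(q-q0)])(*fk(q,S,P))
    o=least_squares(f,np.clip(q0,lo+.01,hi-.01),bounds=(lo,hi)); r=f(o.x); return o.x,np.abs(r[:6]).max()
E
python3 - <<'E'
from ik import *
import numpy as np
rng=np.random.default_rng(0)
for flip in (1,-1):
  for nm,x,t in (("push",H+cx*.075+[0,0,.105],0.),("catch",H-cx*.125+[0,0,.1],.785),("low",H-cx*.125+[0,0,-.02],.785),("low.5",H-cx*.125+[0,0,-.02],.5),("low1.0",H-cx*.125+[0,0,-.02],1.0)):
    best=[]
    for k in range(25):
        q,e=ik(x,tool(t,flip),np.array([-.3,.5,0,1.7,0,1,0])+rng.normal(0,.7,7))
        if e<.004: best.append((np.min(np.minimum(q-lo,hi-q)),q))
    best.sort(key=lambda b:-b[0]); print(flip,nm,len(best),[ (round(b[0],2),b[1].round(2).tolist()) for b in best[:2]])
E
```

```text
1 push 23 [(np.float64(0.69), [0.07, 0.68, -0.81, 1.74, 0.58, 0.98, 0.36]), (np.float64(0.69), [0.03, 0.65, -0.74, 1.74, 0.53, 0.96, 0.4])]
1 catch 24 [(np.float64(0.38), [1.13, 0.92, -1.12, 2.03, 0.02, 0.58, 1.55]), (np.float64(0.38), [1.14, 0.93, -1.12, 2.03, 0.04, 0.59, 1.54])]
1 low 25 [(np.float64(0.35), [1.15, 1.28, -1.15, 2.03, 0.65, 0.51, 1.15]), (np.float64(0.35), [1.15, 1.28, -1.15, 2.03, 0.66, 0.51, 1.15])]
1 low.5 22 [(np.float64(0.36), [0.99, 1.11, -1.14, 2.06, 0.93, 0.57, 0.71]), (np.float64(0.35), [0.99, 1.11, -1.15, 2.06, 0.94, 0.58, 0.7])]
1 low1.0 23 [(np.float64(0.37), [1.22, 1.4, -1.11, 1.98, 0.33, 0.53, 1.57]), (np.float64(0.37), [1.23, 1.42, -1.13, 1.98, 0.38, 0.54, 1.53])]
-1 push 18 [(np.float64(0.53), [-0.95, 0.52, 0.62, 1.9, -0.39, 0.85, -1.95]), (np.float64(0.53), [-0.95, 0.52, 0.62, 1.9, -0.39, 0.85, -1.94])]
-1 catch 21 [(np.float64(0.38), [0.96, 0.73, -0.83, 2.05, -0.48, 0.62, -1.14]), (np.float64(0.34), [1.15, 0.95, -1.16, 2.03, 0.1, 0.59, -1.66])]
-1 low 15 [(np.float64(0.3), [0.84, 0.93, -0.66, 2.07, -0.63, 0.46, -0.84]), (np.float64(0.27), [0.88, 0.96, -0.71, 2.06, -0.53, 0.43, -0.94])]
-1 low.5 17 [(np.float64(0.28), [0.36, 0.67, -0.26, 2.15, -0.88, 0.44, -0.82]), (np.float64(0.27), [0.32, 0.67, -0.2, 2.16, -0.95, 0.47, -0.77])]
-1 low1.0 21 [(np.float64(0.42), [0.96, 1.09, -0.69, 2.01, -0.69, 0.58, -0.67]), (np.float64(0.36), [0.85, 1.02, -0.55, 2.03, -0.9, 0.67, -0.49])]
```

```bash
python3 - <<'E'
from h import *
from scipy.optimize import least_squares
ft=grab_frame("top"); fs=grab_frame("side")
T=lambda p:np.array((190+p[0]/4-.4,165+p[1]/3.7-.4)); S=lambda p:np.array((190+p[0]/4-.4,160+p[1]/4-.4))
o=[(ft,T((328,125)),55,-65),(ft,T((582,185)),-55,-65),(ft,T((503,463)),-55,65),(ft,T((258,400)),55,65),
(fs,S((255,172)),55,-65),(fs,S((455,197)),-55,-65),(fs,S((425,413)),-55,65),(fs,S((222,388)),55,65)]
def X(p,a,b,z): c,s=np.cos(p[2]),np.sin(p[2]); return np.array([p[0]+c*a*1e-3-s*b*1e-3,p[1]+s*a*1e-3+c*b*1e-3,z])
f=lambda p:np.concatenate([proj(F,X(p,a,b,p[3] if len(p)>3 else .065))-u for F,u,a,b in o])
for p0 in ([.49,.09,1.32],[.49,.09,1.32,.065]):
    r=least_squares(f,p0); print(r.x.round(4),r.fun.round(1)); print('hinge',X(r.x,55,0,.065))
# lid angle from tongue end
p=r.x
E
```

```text
[0.4909 0.0909 1.3107] [-0.  -0.8  1.1 -0.5  1.4  1.5 -2.5  1.4 -0.3 -1.8  0.6 -2.3  1.7  0.8
 -2.2  0.4]
hinge [0.50507812 0.14406145 0.065     ]
[0.4925 0.0907 1.3107 0.0551] [ 0.3 -1.2  0.7 -1.   1.2  0.  -1.9  0.1 -0.  -0.2  0.3 -0.7  1.5  1.8
 -1.8  1.5]
hinge [0.50663965 0.14385273 0.065     ]
```

```bash
cat > plan.py <<'E'
from h import *
from scipy.spatial.transform import Rotation as Ro, Slerp
yaw=1.326; cx=np.array([np.cos(yaw),np.sin(yaw),0]); cy=np.array([-np.sin(yaw),np.cos(yaw),0]); H=np.array([.5055,.143,.065])
def tool(tilt):
    z=cx*np.sin(tilt)+np.array([0,0,-np.cos(tilt)]); y=cx*np.cos(tilt)+np.array([0,0,np.sin(tilt)])
    return Ro.from_matrix(np.c_[np.cross(y,z),y,z])
def W(u,z,v=0): return H*[1,1,0]+cx*u/1e3+cy*v/1e3+[0,0,z/1e3]
def cur():
    o=monitor.get_obs(); w=o["eef_rot"]; return o["ee_pos"],Ro.from_quat([w[1],w[2],w[3],w[0]]),o
def uvz(x): d=(x-H*[1,1,0])*1e3; return d@cx,d[2],d@cy
def rows(wps,start=None):
    """wps: (u,z,v,tilt,n)"""
    x,R,_=cur()
    if start: x,R=W(*start[:3]),tool(start[3])
    out=[]
    for u,z,v,t,n in wps:
        x1,R1=W(u,z,v),tool(t); sl=Slerp([0,1],Ro.concatenate([R,R1])); x0=x;Rp=R
        for k in range(1,n+1):
            xn=x0+(x1-x0)*k/n; Rn=sl(k/n)
            out.append(np.r_[Rp.inv().apply(xn-x)*1e3,(Rp.inv()*Rn).as_rotvec()]); x=xn;Rp=Rn
        R=R1
    for r in out: print([round(a,1) for a in r[:3]]+[round(a,3) for a in r[3:]]+[-1])
def st():
    x,R,o=cur(); m=R.as_matrix(); print('t',round(o['clock'],2),'u,z,v',np.round(uvz(x),1),'tilt',round(np.arctan2(m[:,2]@cx,-m[2,2]),3),'lat',round(m[:,2]@cy,3),'q',o['joint_pos'].round(2).tolist(),'F',o['contact_force'].round(2))
E
python3 - <<'E'
from plan import *
st()
rows([(-160,220,0,.8,5),(-150,80,0,.8,5)])
E
```

```text
t 4.25 u,z,v [-267.1  350.9   40.9] tilt 0.699 lat -0.003 q [0.87, 0.23, -0.31, 1.93, -0.62, 1.29, 2.14] F [-0.79  0.41  0.65]
[np.float64(-8.1), np.float64(-0.4), np.float64(33.8), np.float64(-0.02), np.float64(0.001), np.float64(-0.001), -1]
[np.float64(-8.1), np.float64(-1.1), np.float64(33.8), np.float64(-0.02), np.float64(0.001), np.float64(-0.001), -1]
[np.float64(-8.1), np.float64(-1.8), np.float64(33.8), np.float64(-0.02), np.float64(0.001), np.float64(-0.001), -1]
[np.float64(-8.1), np.float64(-2.5), np.float64(33.7), np.float64(-0.02), np.float64(0.001), np.float64(-0.001), -1]
[np.float64(-8.2), np.float64(-3.2), np.float64(33.7), np.float64(-0.02), np.float64(0.001), np.float64(-0.001), -1]
[np.float64(-0.0), np.float64(-18.7), np.float64(20.9), np.float64(0.0), np.float64(0.0), np.float64(0.0), -1]
[np.float64(-0.0), np.float64(-18.7), np.float64(20.9), np.float64(0.0), np.float64(0.0), np.float64(0.0), -1]
[np.float64(-0.0), np.float64(-18.7), np.float64(20.9), np.float64(0.0), np.float64(0.0), np.float64(0.0), -1]
[np.float64(-0.0), np.float64(-18.7), np.float64(20.9), np.float64(0.0), np.float64(0.0), np.float64(0.0), -1]
[np.float64(-0.0), np.float64(-18.7), np.float64(20.9), np.float64(0.0), np.float64(0.0), np.float64(0.0), -1]
```

send_rows --pt "-8 -0.4 34 -0.02 0 0 -1" --pt "-8 -1 34 -0.02 0 0 -1" --pt "-8 -2 34 -0.02 0 0 -1" --pt "-8 -2.5 34 -0.02 0 0 -1" --pt "-8 -3 34 -0.02 0 0 -1" --pt "0 -18 20 0 0 0 -1" --pt "0 -18 20 0 0 0 -1" --pt "0 -18 20 0 0 0 -1" --pt "0 -18 20 0 0 0 -1" --pt "0 -18 20 0 0 0 -1" --pt "0 0 0 0 0 0 -1"

```text
clock: 5.35
ee_pos: [0.4685, -0.0009, 0.0842]
eef_rot: [0.047, 0.114, 0.914, 0.387]
contact_force: [0.1, 0.1, 0.0]
opening: 0.003
```

```bash
python3 - <<'E'
from plan import *
st(); save("side","s1"); save("wrist","w1")
E
```

```text
t 5.35 u,z,v [-148.6   84.2    1. ] tilt 0.8 lat -0.001 q [0.76, 0.77, -0.5, 2.12, -0.86, 0.62, 2.47] F [0.12 0.07 0.01]
```

View pics/s1.png

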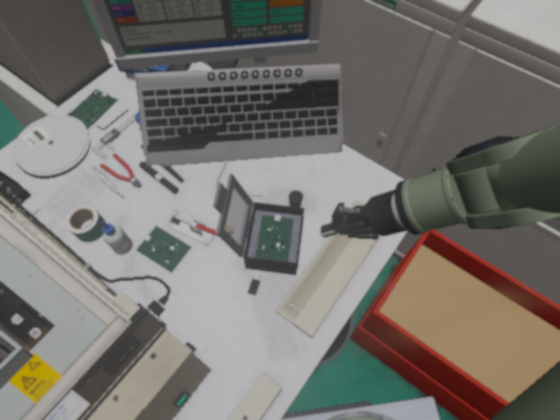

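View pics/w1.png

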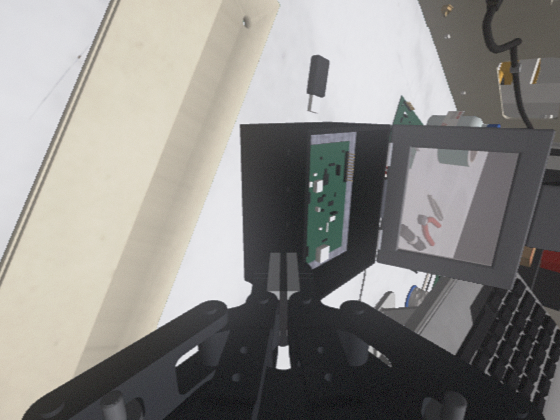

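```bash
python3 - <<'E'
from ik import *
import ik as K
q0=np.array([0.76,0.77,-0.5,2.12,-0.86,0.62,2.47])
Hh=np.array([.5055,.143,0]); 
def W(u,z): return Hh+cx*u/1e3+[0,0,z/1e3]
def go(q,a,b,flip,n=20):
    for k in range(1,n+1):
        s=k/n; u,z,t=[a[i]+(b[i]-a[i])*s for i in range(3)]
        q,e=K.ik(W(u,z),tool(t,flip),q,w=1e-3)
    return q,e
q=q0
print('flip1')
pts=[(-150,84,.8),(-160,240,.4),(100,240,0),(100,165,0),(6,165,0),(0,235,.1),(-110,235,.7),(-103,139,.8),(-140,44,.8)]
for flip in (1,-1):
    q=q0.copy(); 
    if flip<0: q[6]-=np.pi
    for a,b in zip(pts[:-1],pts[1:]):
        q,e=go(q,a,b,flip); print(flip,b,q.round(2).tolist(),round(e,4))
E
```

```text
flip1
1 (-160, 240, 0.4) [0.39, 0.28, -0.26, 2.04, -0.44, 0.84, 1.77] 0.0
1 (100, 240, 0) [-0.41, 0.45, -0.16, 1.7, 0.08, 1.0, 0.72] 0.0
1 (100, 165, 0) [-0.41, 0.54, -0.16, 1.77, 0.11, 0.85, 0.7] 0.0
1 (6, 165, 0) [-0.27, 0.46, -0.17, 1.91, 0.1, 0.78, 0.83] 0.0
1 (0, 235, 0.1) [-0.16, 0.34, -0.22, 1.89, -0.01, 0.86, 0.97] 0.0
1 (-110, 235, 0.7) [0.63, 0.41, -0.47, 2.06, -0.74, 0.82, 2.07] 0.0
1 (-103, 139, 0.8) [0.7, 0.67, -0.54, 2.1, -0.86, 0.65, 2.34] 0.0
1 (-140, 44, 0.8) [0.76, 0.88, -0.51, 2.07, -0.84, 0.55, 2.51] 0.0
-1 (-160, 240, 0.4) [0.39, 0.28, -0.26, 2.04, -0.44, 0.84, -1.37] 0.0
-1 (100, 240, 0) [-0.41, 0.45, -0.16, 1.7, 0.08, 1.0, -2.42] 0.0
-1 (100, 165, 0) [-0.41, 0.54, -0.16, 1.77, 0.11, 0.85, -2.44] 0.0
-1 (6, 165, 0) [-0.27, 0.46, -0.17, 1.91, 0.1, 0.78, -2.31] 0.0
-1 (0, 235, 0.1) [-0.16, 0.34, -0.22, 1.89, -0.01, 0.86, -2.18] 0.0
-1 (-110, 235, 0.7) [0.63, 0.42, -0.47, 2.06, -0.74, 0.82, -1.08] 0.0
-1 (-103, 139, 0.8) [0.71, 0.67, -0.54, 2.1, -0.85, 0.65, -0.81] 0.0
-1 (-140, 44, 0.8) [0.76, 0.89, -0.51, 2.07, -0.84, 0.55, -0.64] 0.0
```

send_rows --pt "0 28 -28 0 0 0 -1" --pt "0 28 -28 0 0 0 -1" --pt "0 28 -28 0 0 0 -1" --pt "0 28 -28 0 0 0 -1" --pt "0 10 -10 0 0 0.14 -1" --pt "0 0 0 0 0 0.14 -1" --pt "0 0 0 0 0 0.14 -1" --pt "0 0 0 0 0 0.14 -1" --pt "0 0 0 0 0 0.14 -1" --pt "0 0 0 0 0 0.14 -1" --pt "0 0 0 0 0 0.14 -1"

```text
clock: 6.55
ee_pos: [0.4683, -0.0041, 0.2602]
eef_rot: [-0.139, 0.533, 0.752, 0.363]
contact_force: [0.4, 0.7, -0.5]
opening: 0.003
```

send_rows --pt "0 0 0 0 0 0.14 -1" --pt "0 0 0 0 0 0.14 -1" --pt "0 0 0 0 0 0.14 -1" --pt "0 0 0 0 0 0.14 -1" --pt "0 0 0 0 0 0.14 -1" --pt "0 0 0 0 0 0.14 -1" --pt "0 0 0 0 0 0.14 -1" --pt "0 0 0 0 0 0.14 -1" --pt "0 0 0 0 0 0.14 -1" --pt "0 0 0 0 0 0.14 -1" --pt "0 0 0 0 0 0.14 -1" --pt "0 0 0 0 0 0.14 -1"

```text
clock: 7.75
ee_pos: [0.4684, -0.004, 0.2605]
eef_rot: [-0.364, 0.915, 0.105, 0.139]
contact_force: [0.7, -0.5, 0.0]
opening: -0.0
```

```bash
python3 - <<'E'
s=open('plan.py').read()
s=s.replace('''def tool(tilt):
    z=cx*np.sin(tilt)+np.array([0,0,-np.cos(tilt)]); y=cx*np.cos(tilt)+np.array([0,0,np.sin(tilt)])
    return Ro.from_matrix(np.c_[np.cross(y,z),y,z])''','''def tool(tilt,yo=0):
    z=cx*np.sin(tilt)+np.array([0,0,-np.cos(tilt)]); y=-cx*np.cos(tilt)-np.array([0,0,np.sin(tilt)])
    return Ro.from_euler('z',yo)*Ro.from_matrix(np.c_[np.cross(y,z),y,z])''')
s=s.replace("for u,z,v,t,n in wps","for u,z,v,t,n,*yo in wps").replace("x1,R1=W(u,z,v),tool(t)","x1,R1=W(u,z,v),tool(t,*yo)")
s=s.replace("print([round(a,1) for a in r[:3]]+[round(a,3) for a in r[3:]]+[-1])","print([round(float(a),1) for a in r[:3]]+[round(float(a),3) for a in r[3:]]+[-1])")
open('plan.py','w').write(s)
E
python3 - <<'E'
from plan import *
st(); x,R,_=cur(); print((tool(.8).inv()*R).as_rotvec())
rows([(-60,270,0,.4,5,.1),(105,270,0,0,5,.2),(105,168,0,0,5,.2)])
E
```

```text
t 7.75 u,z,v [-151.6  260.5    0.4] tilt 0.8 lat -0.005 q [0.38, 0.38, 0.01, 2.06, -0.94, 1.08, -0.32] F [ 0.67 -0.53  0.01]
[-0.0010133   0.00489834 -0.47549658]
[6.5, -12.6, 11.8, -0.075, -0.031, 0.077, -1]
[5.8, -13.9, 10.6, -0.075, -0.031, 0.077, -1]
[5.0, -15.0, 9.4, -0.075, -0.031, 0.077, -1]
[4.1, -16.1, 8.1, -0.075, -0.031, 0.077, -1]
[3.0, -16.9, 6.7, -0.075, -0.031, 0.077, -1]
[3.3, -30.2, 12.8, -0.08, -0.004, -0.02, -1]
[3.9, -31.1, 10.3, -0.08, -0.004, -0.02, -1]
[4.6, -31.7, 7.8, -0.08, -0.004, -0.02, -1]
[5.3, -32.2, 5.2, -0.08, -0.004, -0.02, -1]
[5.9, -32.4, 2.6, -0.08, -0.004, -0.02, -1]
[0.0, 0.0, 20.4, 0.0, 0.0, 0.0, -1]
[0.0, 0.0, 20.4, 0.0, 0.0, 0.0, -1]
[0.0, 0.0, 20.4, 0.0, 0.0, 0.0, -1]
[0.0, 0.0, 20.4, 0.0, 0.0, 0.0, -1]
[0.0, 0.0, 20.4, 0.0, 0.0, 0.0, -1]
```

send_rows --pt "6.5 -12.6 11.8 -0.075 -0.03 0.077 -1" --pt "5.8 -13.9 10.6 -0.075 -0.03 0.077 -1" --pt "5 -15 9.4 -0.075 -0.03 0.077 -1" --pt "4.1 -16.1 8.1 -0.075 -0.03 0.077 -1" --pt "3 -17 6.7 -0.075 -0.03 0.077 -1" --pt "3.3 -30.2 12.8 -0.08 -0.004 -0.02 -1" --pt "3.9 -31 10.3 -0.08 -0.004 -0.02 -1" --pt "4.6 -31.7 7.8 -0.08 -0.004 -0.02 -1" --pt "5.3 -32.2 5.2 -0.08 -0.004 -0.02 -1" --pt "5.9 -32.4 2.6 -0.08 -0.004 -0.02 -1" --pt "0 0 0 0 0 0 -1"

```text
clock: 8.85
ee_pos: [0.5248, 0.2481, 0.2731]
eef_rot: [-0.01, 1.0, -0.009, 0.011]
contact_force: [-1.4, -0.9, -1.3]
opening: 0.001
```

```bash
python3 - <<'E'
from plan import *
st(); x,R,_=cur(); print((tool(0,.2).inv()*R).as_rotvec())
save("top","t2")
rows([(105,168,0,0,3,.2)])
E
```

```text
t 8.85 u,z,v [106.7 273.1   6.8] tilt 0.024 lat -0.017 q [-0.63, 0.39, 0.12, 1.7, -0.06, 1.02, -2.08] F [-1.39 -0.88 -1.28]
[ 0.02013981  0.02153182 -0.02776712]
[1.2, 0.6, 35.0, -0.007, -0.007, 0.008, -1]
[1.5, 0.3, 35.0, -0.007, -0.007, 0.008, -1]
[1.7, 0.1, 35.0, -0.007, -0.007, 0.008, -1]
```

View pics/t2.png

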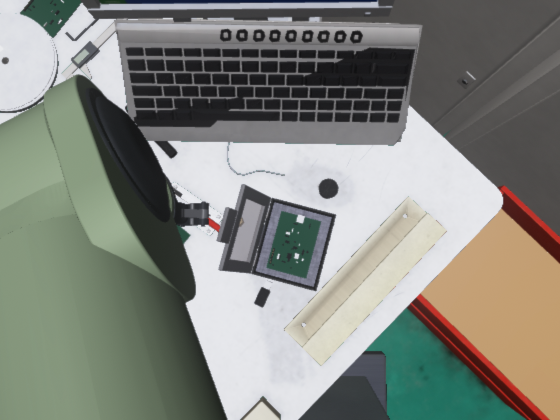

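The gripper sits at about (195,213), behind the tongue at (228,225). Next I descend.

send_rows --pt "1 0.5 35 -0.007 -0.007 0.008 -1" --pt "1.5 0 35 -0.007 -0.007 0.008 -1" --pt "1.5 0 35 -0.007 -0.007 0.008 -1" --pt "0 0 0 0 0 0 -1"

```text
clock: 9.3
ee_pos: [0.5298, 0.2397, 0.1644]
eef_rot: [0.002, 1.0, -0.026, -0.003]
contact_force: [-1.1, -0.3, 0.1]
opening: 0.001
```

```bash
python3 - <<'E'
from plan import *
st(); f=save("wrist","w3"); save("side","s3")
rows([(60,168,0,0,6,.2),(30,168,0,0,6,.2)])
E
```

```text
t 9.3 u,z,v [ 99.7 164.4  -0.2] tilt -0.005 lat 0.004 q [-0.61, 0.54, 0.11, 1.78, -0.08, 0.83, -2.08] F [-1.11 -0.26  0.07]
[-1.6, 6.7, 0.0, 0.0, 0.0, -0.001, -1]
[-1.6, 6.6, 0.0, 0.0, 0.0, -0.001, -1]
[-1.6, 6.6, 0.0, 0.0, 0.0, -0.001, -1]
[-1.6, 6.6, 0.0, 0.0, 0.0, -0.001, -1]
[-1.6, 6.6, 0.0, 0.0, 0.0, -0.001, -1]
[-1.6, 6.6, 0.0, 0.0, 0.0, -0.001, -1]
[-1.0, 4.9, 0.0, 0.0, 0.0, 0.0, -1]
[-1.0, 4.9, 0.0, 0.0, 0.0, 0.0, -1]
[-1.0, 4.9, 0.0, 0.0, 0.0, 0.0, -1]
[-1.0, 4.9, 0.0, 0.0, 0.0, 0.0, -1]
[-1.0, 4.9, 0.0, 0.0, 0.0, 0.0, -1]
[-1.0, 4.9, 0.0, 0.0, 0.0, 0.0, -1]
```

View pics/w3.png

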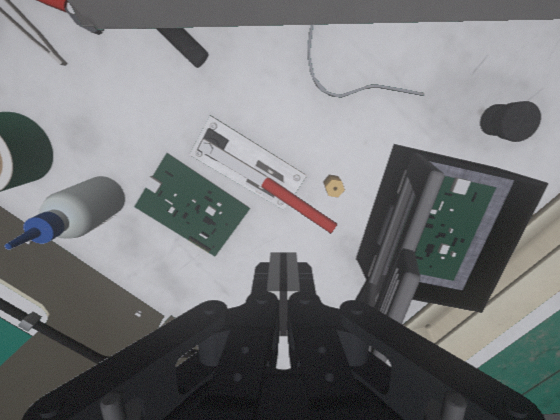

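View pics/s3.png

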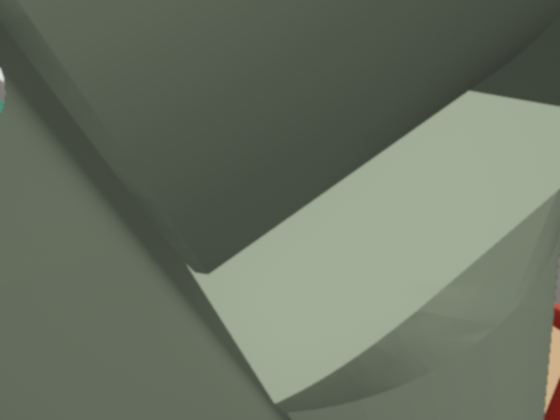

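send_rows --pt "-1 6 -4 0 0 0 -1" --pt "-1.5 6.5 -3 0 0 0 -1" --pt "-1.5 6.5 -3 0 0 0 -1" --pt "-1.5 6.5 0 0 0 0 -1" --pt "-1 5 0 0 0 0 -1" --pt "-1 5 0 0 0 0 -1" --pt "-1 5 0 0 0 0 -1" --pt "-1 5 0 0 0 0 -1" --pt "-1 5 0 0 0 0 -1"

```text
clock: 10.3
ee_pos: [0.5183, 0.1907, 0.176]
eef_rot: [0.001, 1.0, -0.025, -0.001]
contact_force: [0.4, 2.1, 0.9]
opening: -0.002
```

```bash
python3 - <<'E'
from plan import *
st(); f=save("wrist","w4")
f=save("top","t4")
E
```

```text
t 10.3 u,z,v [ 49.4 176.   -0.8] tilt -0.002 lat 0.002 q [-0.55, 0.48, 0.12, 1.85, -0.07, 0.82, -2.01] F [0.38 2.06 0.92]
```

View pics/w4.png

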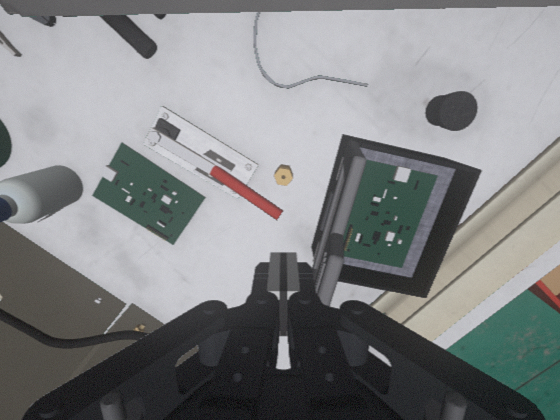

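View pics/t4.png

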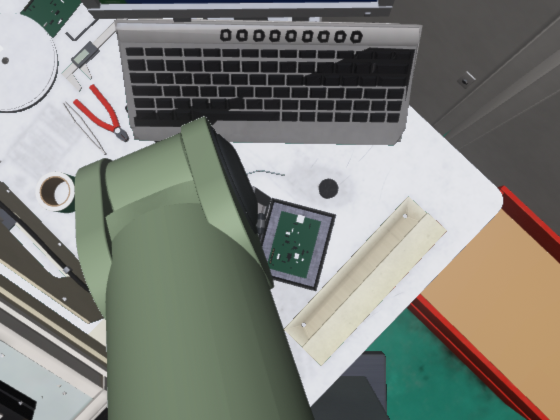

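```bash
cat > lid.py <<'E'
from plan import *
Y=1.3107; CX=np.array([np.cos(Y),np.sin(Y),0]); CY=np.array([-np.sin(Y),np.cos(Y),0]); HH=np.array([.5055,.1435,.065])
def L(th,r,v,h=0): return HH+CX*(-r*np.cos(th)+h*np.sin(th))+CY*v+np.array([0,0,r*np.sin(th)+h*np.cos(th)])
E
python3 - <<'E'
from lid import *
import cv2
f=grab_frame("wrist"); im=f["pixels"][:,:,::-1].copy()
for th in (1.8,1.7,1.6): print(th,[proj(f,L(th,.11,-.065,h)).round(0).tolist() for h in(0,.007)],[proj(f,L(th,.14,s,.007)).round(0).tolist() for s in(-.025,.025)])
for v in (-.065,.065):
    print('case',proj(f,HH+CY*v).round(0),proj(f,HH-CX*.11+CY*v).round(0))
cv2.imwrite("pics/w4z.png",cv2.resize(im[120:320,230:490],None,fx=3,fy=3))
E
```

```text
1.8 [[360.0, 155.0], [346.0, 151.0]] [[319.0, 250.0], [293.0, 342.0]]
1.7 [[383.0, 160.0], [369.0, 157.0]] [[351.0, 259.0], [322.0, 352.0]]
1.6 [[406.0, 165.0], [392.0, 162.0]] [[384.0, 268.0], [351.0, 360.0]]
case [358. 140.] [484. 168.]
case [319. 277.] [429. 298.]
```

View pics/w4z.png

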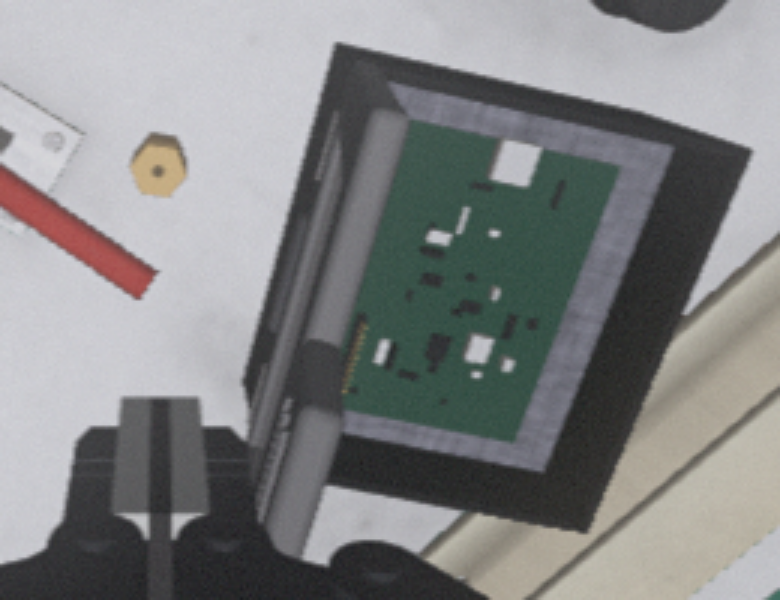

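send_rows --pt "-0.8 4 0 0 0 0 -1" --pt "-0.8 4 0 0 0 0 -1" --pt "-0.8 4 0 0 0 0 -1" --pt "-0.8 4 0 0 0 0 -1" --pt "-0.8 4 0 0 0 0 -1" --pt "-0.8 4 0 0 0 0 -1" --pt "-0.8 4 0 0 0 0 -1" --pt "-0.6 3 0 0 0 0 -1"

```text
clock: 11.25
ee_pos: [0.5105, 0.16, 0.1761]
eef_rot: [0.001, 1.0, -0.025, -0.001]
contact_force: [0.0, 0.8, -0.4]
opening: 0.007
```

```bash
python3 - <<'E'
from lid import *
st()
f=grab_frame("wrist"); im=f["pixels"][:,:,::-1].copy()
for th in (1.7,1.6,1.5,1.4): print(th,[proj(f,L(th,.11,-.065,h)).round(0).tolist() for h in(0,.007)],[proj(f,L(th,.14,s,.007)).round(0).tolist() for s in(-.025,.025)])
print(proj(f,HH-CX*.11-CY*.065).round(0),proj(f,HH-CX*.11+CY*.065).round(0))
cv2.imwrite("pics/w5z.png",cv2.resize(im[120:320,230:490],None,fx=3,fy=3))
E
```

```text
t 11.25 u,z,v [ 17.7 176.1  -0.7] tilt -0.002 lat 0.001 q [-0.51, 0.45, 0.12, 1.9, -0.07, 0.8, -1.97] F [ 0.05  0.84 -0.4 ]
1.7 [[319.0, 147.0], [304.0, 144.0]] [[278.0, 246.0], [256.0, 341.0]]
1.6 [[342.0, 152.0], [328.0, 149.0]] [[311.0, 254.0], [286.0, 349.0]]
1.5 [[365.0, 157.0], [351.0, 154.0]] [[344.0, 261.0], [315.0, 355.0]]
1.4 [[386.0, 161.0], [373.0, 159.0]] [[376.0, 266.0], [344.0, 358.0]]
[449. 161.] [398. 292.]
```

View pics/w5z.png

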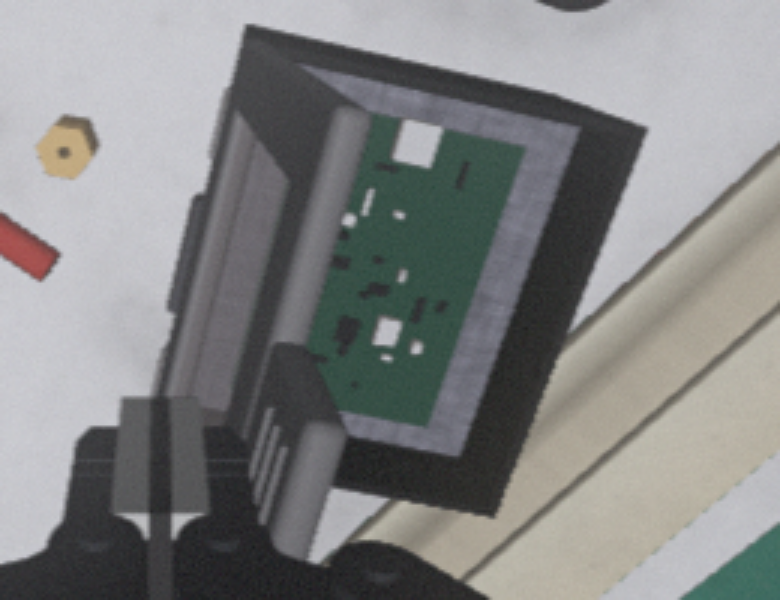

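send_rows --pt "-0.6 3 0 0 0 0 -1" --pt "-0.6 3 0 0 0 0 -1" --pt "-0.6 3 0 0 0 0 -1" --pt "-0.6 3 0 0 0 0 -1" --pt "-0.4 2 0 0 0 0 -1"

```text
clock: 11.8
ee_pos: [0.507, 0.1463, 0.1762]
eef_rot: [0.001, 1.0, -0.025, -0.001]
contact_force: [-0.7, 0.3, 0.2]
opening: -0.001
```

```bash
python3 - <<'E'
from lid import *
st()
f=grab_frame("wrist"); im=f["pixels"][:,:,::-1].copy()
for th in (1.6,1.5,1.4,1.3): print(th,[proj(f,L(th,.11,-.065,h)).round(0).tolist() for h in(0,.007)],[proj(f,L(th,.14,s,.007)).round(0).tolist() for s in(-.025,.025)])
cv2.imwrite("pics/w6z.png",cv2.resize(im[120:320,230:490],None,fx=3,fy=3))
rows([(4,240,0,0.05,2,.2),(-115,240,0,.8,6,0),(-110,130,0,.85,4,0)])
E
```

```text
t 11.8 u,z,v [  3.5 176.2  -0.7] tilt -0.002 lat 0.001 q [-0.49, 0.44, 0.12, 1.91, -0.07, 0.79, -1.94] F [-0.66  0.32  0.22]
1.6 [[312.0, 146.0], [298.0, 143.0]] [[277.0, 248.0], [255.0, 345.0]]
1.5 [[335.0, 151.0], [321.0, 148.0]] [[311.0, 255.0], [285.0, 350.0]]
1.4 [[357.0, 156.0], [344.0, 153.0]] [[343.0, 260.0], [314.0, 353.0]]
1.3 [[377.0, 159.0], [365.0, 157.0]] [[373.0, 263.0], [342.0, 354.0]]
[-0.4, -0.4, -31.9, 0.026, 0.001, -0.003, -1]
[-0.3, -1.2, -31.9, 0.026, 0.001, -0.003, -1]
[-3.9, 19.4, -1.0, 0.125, 0.014, 0.031, -1]
[-3.3, 19.3, -3.4, 0.125, 0.014, 0.031, -1]
[-2.7, 18.8, -5.8, 0.125, 0.014, 0.031, -1]
[-2.0, 18.0, -8.2, 0.125, 0.014, 0.031, -1]
[-1.3, 16.9, -10.4, 0.125, 0.014, 0.031, -1]
[-0.6, 15.5, -12.4, 0.125, 0.014, 0.031, -1]
[0.0, 18.9, 20.1, 0.012, 0.0, 0.0, -1]
[0.0, 19.1, 19.8, 0.012, -0.0, -0.0, -1]
[0.0, 19.4, 19.6, 0.013, 0.0, 0.0, -1]
[0.0, 19.6, 19.3, 0.012, 0.0, 0.0, -1]
```

View pics/w6z.png

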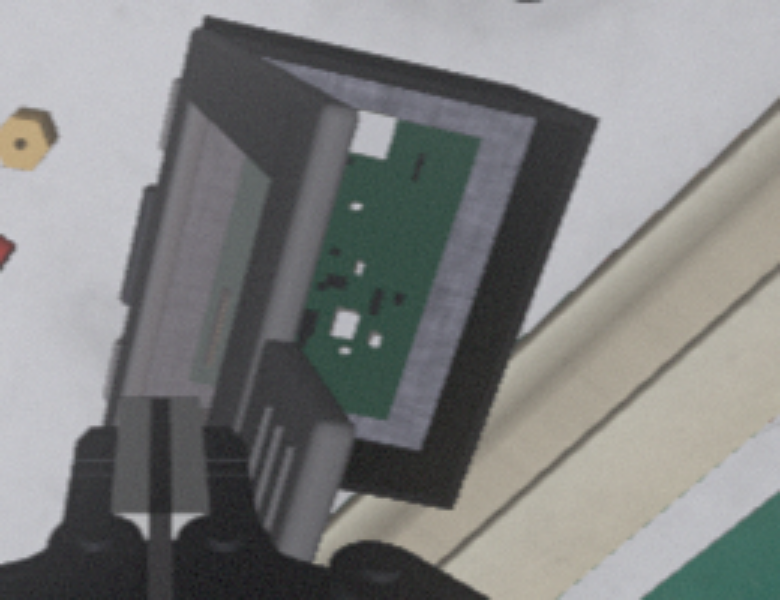

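send_rows --pt "-0.4 -0.4 -32 0.026 0 -0.003 -1" --pt "-0.3 -1 -32 0.026 0 -0.003 -1" --pt "-4 19.4 -1 0.125 0.014 0.031 -1" --pt "-3.3 19.3 -3.4 0.125 0.014 0.031 -1" --pt "-2.7 18.8 -5.8 0.125 0.014 0.031 -1" --pt "-2 18 -8.2 0.125 0.014 0.031 -1" --pt "-1.3 17 -10.4 0.125 0.014 0.031 -1" --pt "-0.6 15.5 -12.4 0.125 0.014 0.031 -1"

```text
clock: 12.65
ee_pos: [0.4792, 0.0356, 0.2421]
eef_rot: [-0.375, 0.92, -0.109, 0.045]
contact_force: [0.5, 0.8, -0.2]
opening: 0.003
```

```bash
python3 - <<'E'
from lid import *
st(); x,R,_=cur(); print((tool(.8).inv()*R).as_rotvec())
f=save("top","t7")
rows([(-118,128,0,.85,4,0)])
for th in (1.4,1.3,1.2): print(th,[proj(f,L(th,.11,s,h)).round(0).tolist() for h in(0,.007) for s in (-.065,.065)])
E
```

```text
t 12.65 u,z,v [-110.6  242.1   -0.6] tilt 0.774 lat 0.006 q [0.33, 0.39, -0.06, 2.09, -0.97, 0.98, -0.83] F [ 0.51  0.76 -0.18]
[-0.02580349 -0.00596891 -0.00597887]
[-0.1, 19.9, 19.7, 0.018, 0.0, -0.001, -1]
[-0.2, 20.2, 19.4, 0.018, 0.0, -0.001, -1]
[-0.2, 20.6, 19.0, 0.018, 0.0, -0.001, -1]
[-0.2, 20.9, 18.7, 0.018, 0.0, -0.001, -1]
1.4 [[282.0, 193.0], [259.0, 281.0], [277.0, 192.0], [254.0, 280.0]]
1.3 [[289.0, 195.0], [266.0, 283.0], [284.0, 194.0], [261.0, 282.0]]
1.2 [[296.0, 197.0], [273.0, 285.0], [291.0, 196.0], [269.0, 283.0]]
```

View pics/t7.png

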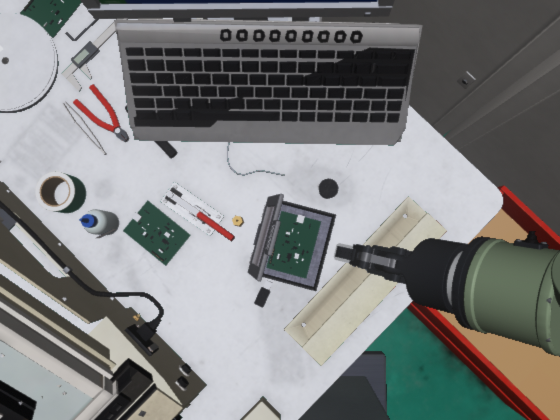

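```bash
python3 - <<'E'
from lid import *
st(); rows([(-94,134,0,.85,4,0)])
E
```

```text
t 12.7 u,z,v [-117.  240.   -1.] tilt 0.78 lat 0.001 q [0.34, 0.4, -0.05, 2.09, -0.97, 0.99, -0.82] F [ -4.71 -10.12  -4.83]
[-0.2, 14.6, 22.9, 0.018, 0.0, -0.001, -1]
[-0.2, 15.0, 22.6, 0.018, 0.0, -0.001, -1]
[-0.2, 15.4, 22.4, 0.018, 0.0, -0.001, -1]
[-0.2, 15.7, 22.1, 0.018, 0.0, -0.001, -1]
```

send_rows --pt "0 14.6 22.9 0.018 0 0 -1" --pt "0 15 22.6 0.018 0 0 -1" --pt "0 15.4 22.4 0.018 0 0 -1" --pt "0 15.7 22.1 0.018 0 0 -1" --pt "0 0 0 0 0 0 -1" --pt "0 0 0 0 0 0 -1"

```text
clock: 13.3
ee_pos: [0.4833, 0.058, 0.1351]
eef_rot: [-0.406, 0.907, -0.107, 0.045]
contact_force: [1.2, 0.2, 1.2]
opening: -0.004
```

```bash
python3 - <<'E'
from lid import *
st(); f=save("side","s8")
rows([(-94,134,0,.85,2,0)])
for th in (1.4,1.3,1.2,1.1,.8): print(th,[proj(f,L(th,.11,s,h)).round(0).tolist() for h in(0,.007) for s in (-.065,.065)])
st()
E
```

```text
t 13.3 u,z,v [-87.8 135.1   0.9] tilt 0.841 lat 0.011 q [0.38, 0.63, -0.15, 2.14, -1.17, 0.84, -0.52] F [1.16 0.21 1.22]
[0.2, 2.7, -1.7, 0.005, 0.005, 0.003, -1]
[0.2, 2.7, -1.7, 0.005, 0.005, 0.003, -1]
1.4 [[260.0, 174.0], [249.0, 235.0], [256.0, 173.0], [245.0, 235.0]]
1.3 [[266.0, 175.0], [255.0, 237.0], [262.0, 174.0], [251.0, 236.0]]
1.2 [[271.0, 177.0], [261.0, 238.0], [268.0, 176.0], [257.0, 237.0]]
1.1 [[276.0, 179.0], [267.0, 240.0], [273.0, 177.0], [263.0, 239.0]]
0.8 [[290.0, 185.0], [282.0, 246.0], [287.0, 184.0], [279.0, 245.0]]
t 13.35 u,z,v [-87.9 135.8   0.5] tilt 0.84 lat 0.01 q [0.38, 0.63, -0.15, 2.14, -1.17, 0.84, -0.52] F [-0.24 -0.26 -0.26]
```

View pics/s8.png

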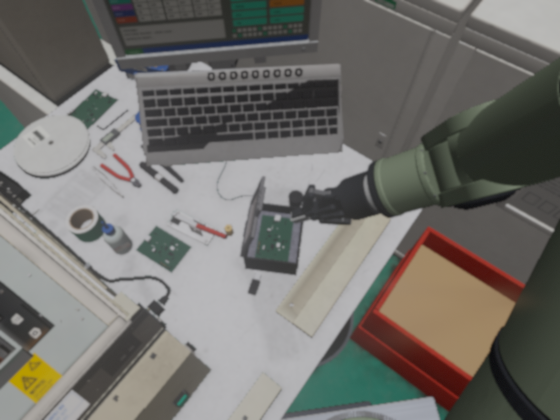

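```bash
python3 - <<'E'
from ik import *
import ik as K
from station import monitor
q0=monitor.get_obs()["joint_pos"]
Hh=np.array([.5055,.143,0]); 
def W(u,z): return Hh+cx*u/1e3+[0,0,z/1e3]
def go(q,a,b,flip,n=20):
    for k in range(1,n+1):
        s=k/n; u,z,t=[a[i]+(b[i]-a[i])*s for i in range(3)]
        q,e=K.ik(W(u,z),tool(t,flip),q,w=1e-3)
    return q,e
for t in (.85,1.0,.75):
  q=q0
  pts=[(-90,136,.85),(-94,134,t),(-110,90,t),(-131,38,t)]
  for a,b in zip(pts[:-1],pts[1:]):
    q,e=go(q,a,b,-1); print(b,q.round(2).tolist(),round(e,4))
E
```

```text
(-94, 134, 0.85) [0.4, 0.63, -0.15, 2.15, -1.17, 0.85, -0.51] 0.0
(-110, 90, 0.85) [0.43, 0.72, -0.15, 2.14, -1.2, 0.82, -0.41] 0.0
(-131, 38, 0.85) [0.48, 0.84, -0.14, 2.11, -1.22, 0.8, -0.3] 0.0
(-94, 134, 1.0) [0.49, 0.72, -0.18, 2.12, -1.22, 0.95, -0.39] 0.0
(-110, 90, 1.0) [0.52, 0.82, -0.17, 2.1, -1.23, 0.94, -0.3] 0.0
(-131, 38, 1.0) [0.54, 0.93, -0.14, 2.06, -1.23, 0.93, -0.21] 0.0
(-94, 134, 0.75) [0.33, 0.57, -0.12, 2.15, -1.12, 0.78, -0.62] 0.0
(-110, 90, 0.75) [0.37, 0.67, -0.13, 2.15, -1.16, 0.74, -0.5] 0.0
(-131, 38, 0.75) [0.42, 0.79, -0.13, 2.13, -1.2, 0.71, -0.37] 0.0
```

send_rows --pt "0 0 -4 0 0 0 -1" --pt "0 0 0 0 0 0 -1" --pt "0 0 0 0 0 0 -1" --pt "0 0 0 0 0 0 -1" --pt "0 0 0 0 0 0 -1" --pt "0 0 0 0 0 0 -1" --pt "0 0 0 0 0 0 -1" --pt "0 0 0 0 0 0 -1" --pt "0 0 0 0 0 0 -1" --pt "0 0 0 0 0 0 -1" --pt "0 0 0 0 0 0 -1" --pt "0 0 0 0 0 0 -1"

```text
clock: 14.55
ee_pos: [0.4827, 0.0552, 0.1374]
eef_rot: [-0.406, 0.907, -0.107, 0.046]
contact_force: [-0.1, -0.8, 0.1]
opening: -0.0
```

```bash
python3 - <<'E'
from lid import *
st(); f=grab_frame("side")
for th in (1.2,1.1,1.,.9,.8): print(th,[proj(f,L(th,.11,s,.007)).round(0).tolist() for s in (-.065,.065)],[proj(f,L(th,.14,s,.007)).round(0).tolist() for s in (-.025,.025)])
cv2.imwrite("pics/s9.png",cv2.resize(f["pixels"][140:290,210:410,::-1],None,fx=4,fy=4))
E
```

```text
t 14.55 u,z,v [-90.7 137.4   0.9] tilt 0.841 lat 0.011 q [0.39, 0.63, -0.14, 2.14, -1.17, 0.84, -0.52] F [-0.09 -0.83  0.14]
1.2 [[268.0, 176.0], [257.0, 237.0]] [[270.0, 186.0], [266.0, 211.0]]
1.1 [[273.0, 177.0], [263.0, 239.0]] [[277.0, 189.0], [274.0, 213.0]]
1.0 [[278.0, 179.0], [269.0, 241.0]] [[284.0, 191.0], [281.0, 215.0]]
0.9 [[283.0, 181.0], [274.0, 242.0]] [[290.0, 194.0], [287.0, 218.0]]
0.8 [[287.0, 184.0], [279.0, 245.0]] [[296.0, 197.0], [293.0, 221.0]]
```

View pics/s9.png

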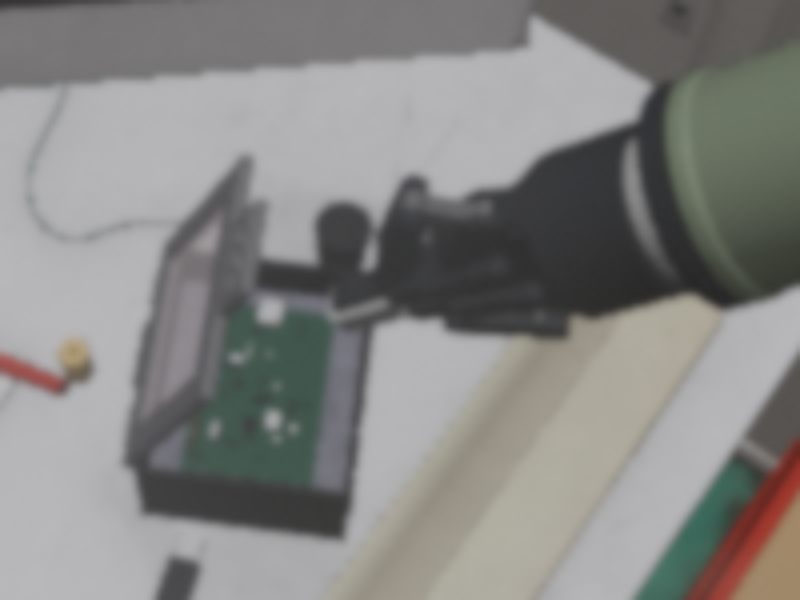

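```bash
python3 - <<'E'
from lid import *
f=grab_frame("side"); x,R,_=cur(); print(proj(f,x), proj(f,W(-96,165,0)),proj(f,L(.8,.14,0)),proj(f,x+R.apply([0,-.0145,-.02])),proj(f,x+R.apply([0,.0145,-.02])))
print(uvz(L(.8,.14,0)), x,R.as_matrix().round(2))
E
```

```text
[293.33544032 216.48499967] [296.74160069 209.56542456] [297.23664393 210.28034233] [296.61965625 210.75690334] [306.30406947 217.05012425]
(np.float64(-97.04242973261917), np.float64(165.4298527259332), np.float64(1.6134669126231316)) [0.48271096 0.05515806 0.13743349] [[ 0.97 -0.16  0.17]
 [-0.23 -0.65  0.73]
 [-0.   -0.75 -0.67]]
```

send_rows --pt "0 0 0 0 0 0 -1" --pt "0 0 0 0 0 0 -1" --pt "0 0 0 0 0 0 -1" --pt "0 0 0 0 0 0 -1" --pt "0 0 0 0 0 0 -1" --pt "0 0 0 0 0 0 -1" --pt "0 0 0 0 0 0 -1" --pt "0 0 0 0 0 0 -1" --pt "0 0 0 0 0 0 -1" --pt "0 0 0 0 0 0 -1" --pt "0 0 0 0 0 0 -1" --pt "0 0 0 0 0 0 -1"

```text
clock: 15.85
ee_pos: [0.4827, 0.0552, 0.1375]
eef_rot: [-0.406, 0.907, -0.107, 0.046]
contact_force: [-1.1, -0.4, 0.0]
opening: 0.002
```

```bash
python3 - <<'E'
from lid import *
st(); f=grab_frame("side")
cv2.imwrite("pics/s10.png",cv2.resize(f["pixels"][140:290,210:410,::-1],None,fx=4,fy=4))
E
```

```text
t 15.85 u,z,v [-90.7 137.5   0.8] tilt 0.841 lat 0.011 q [0.39, 0.63, -0.14, 2.14, -1.17, 0.84, -0.52] F [-1.06 -0.41  0.01]
```

View pics/s10.png

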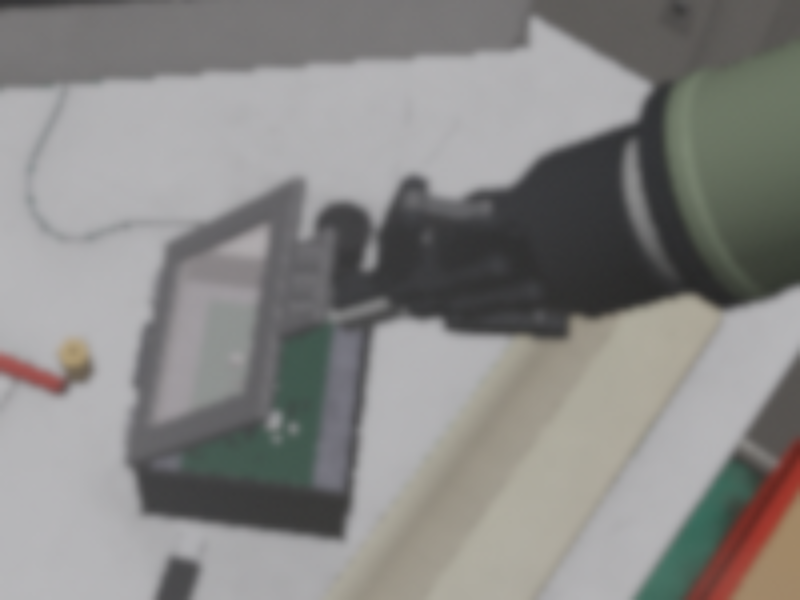

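send_rows --pt "0 0 0 0 0 0 -1" --pt "0 0 0 0 0 0 -1" --pt "0 0 0 0 0 0 -1" --pt "0 0 0 0 0 0 -1"

```text
clock: 16.3
ee_pos: [0.4827, 0.0551, 0.1374]
eef_rot: [-0.406, 0.907, -0.107, 0.046]
contact_force: [-0.6, -0.7, -1.1]
opening: -0.001
```

```bash
python3 - <<'E'
from lid import *
st(); f=grab_frame("side")
for th in (.8,.7,.6): print(th,[((proj(f,L(th,.11,s,.007))-[210,140])*4).round(0).tolist() for s in (-.065,.065)],[((proj(f,L(th,.14,s,.007))-[210,140])*4).round(0).tolist() for s in (-.025,.025)])
cv2.imwrite("pics/s11.png",cv2.resize(f["pixels"][140:290,210:410,::-1],None,fx=4,fy=4))
E
```

```text
t 16.3 u,z,v [-90.8 137.4   0.8] tilt 0.841 lat 0.011 q [0.39, 0.63, -0.14, 2.14, -1.17, 0.84, -0.52] F [-0.57 -0.67 -1.07]
0.8 [[309.0, 175.0], [275.0, 418.0]] [[344.0, 228.0], [333.0, 323.0]]
0.7 [[324.0, 185.0], [292.0, 427.0]] [[365.0, 241.0], [354.0, 335.0]]
0.6 [[338.0, 195.0], [308.0, 436.0]] [[382.0, 254.0], [372.0, 348.0]]
```

View pics/s11.png

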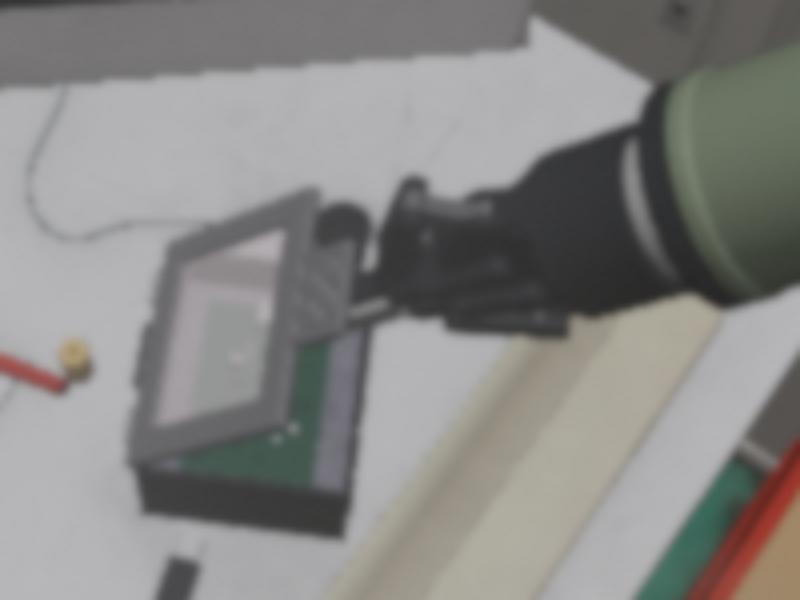

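send_rows --pt "0 0 0 0 0 0 -1" --pt "0 0 0 0 0 0 -1" --pt "0 0 0 0 0 0 -1" --pt "0 0 0 0 0 0 -1"

```text
clock: 16.75
ee_pos: [0.4827, 0.0552, 0.1374]
eef_rot: [-0.406, 0.907, -0.107, 0.046]
contact_force: [0.5, -0.8, -0.5]
opening: 0.0
```

```bash
python3 - <<'E'
from lid import *
st(); f=grab_frame("side")
cv2.imwrite("pics/s12.png",cv2.resize(f["pixels"][140:290,210:410,::-1],None,fx=4,fy=4))
E
```

```text
t 16.75 u,z,v [-90.7 137.4   0.8] tilt 0.841 lat 0.011 q [0.39, 0.63, -0.14, 2.14, -1.17, 0.84, -0.52] F [ 0.52 -0.79 -0.48]
```

View pics/s12.png

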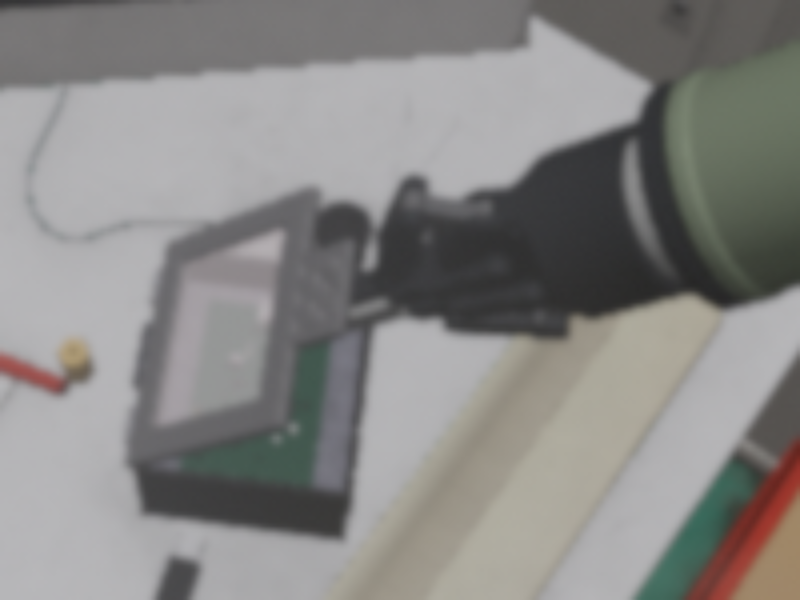

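The lid now rests on the finger: pictures s11 and s12, 0.45 s apart, are identical, with the frame corner at (318,188), which gives an angle of about 0.72 rad. Next I lower it at about 0.17 rad/s.

send_rows --pt "0 2.3 0 0 0 0 -1" --pt "0 2.3 0 0 0 0 -1" --pt "0 2.3 0 0 0 0 -1" --pt "0 2.3 0 0 0 0 -1" --pt "0 2.3 0.1 0 0 0 -1" --pt "0 2.3 0.1 0 0 0 -1" --pt "0 2.3 0.1 0 0 0 -1" --pt "0 2.3 0.1 0 0 0 -1" --pt "0 2.3 0.2 0 0 0 -1" --pt "0 2.3 0.2 0 0 0 -1" --pt "0 2.3 0.3 0 0 0 -1" --pt "0 2.3 0.3 0 0 0 -1"

```text
clock: 18.0
ee_pos: [0.4786, 0.0382, 0.1158]
eef_rot: [-0.406, 0.907, -0.107, 0.046]
contact_force: [-1.0, 0.9, -0.9]
opening: -0.001
```

```bash
python3 - <<'E'
from lid import *
st(); f=grab_frame("side")
for th in (.7,.6,.5,.4): print(th,[((proj(f,L(th,.11,s,.007))-[210,140])*4).round(0).tolist() for s in (-.065,.065)],[((proj(f,L(th,.14,s,.007))-[210,140])*4).round(0).tolist() for s in (-.025,.025)])
cv2.imwrite("pics/s13.png",cv2.resize(f["pixels"][140:290,210:410,::-1],None,fx=4,fy=4))
E
```

```text
t 18.0 u,z,v [-108.2  115.8    0.7] tilt 0.841 lat 0.011 q [0.42, 0.67, -0.14, 2.14, -1.16, 0.84, -0.47] F [-0.99  0.91 -0.94]
0.7 [[324.0, 185.0], [292.0, 427.0]] [[365.0, 241.0], [354.0, 335.0]]
0.6 [[338.0, 195.0], [308.0, 436.0]] [[382.0, 254.0], [372.0, 348.0]]
0.5 [[350.0, 206.0], [321.0, 445.0]] [[397.0, 267.0], [388.0, 361.0]]
0.4 [[360.0, 216.0], [332.0, 454.0]] [[409.0, 281.0], [400.0, 373.0]]
```

View pics/s13.png

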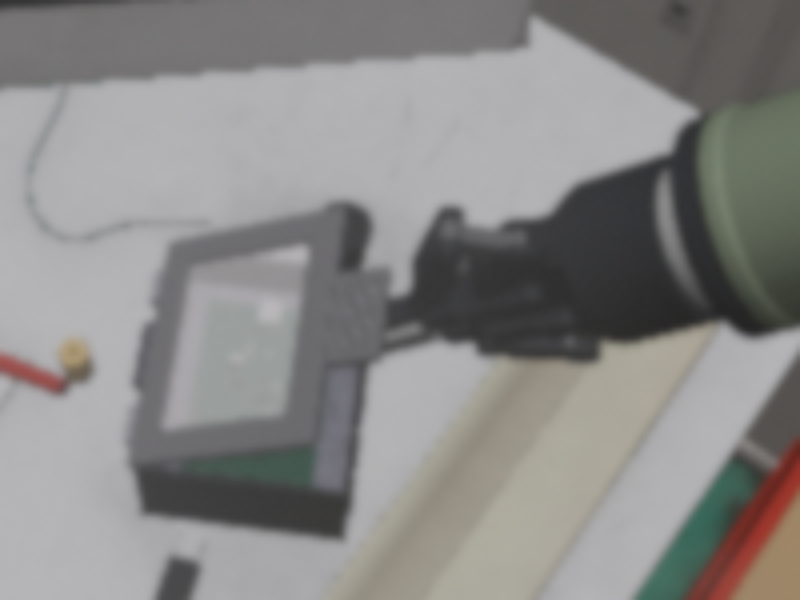

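send_rows --pt "0 2.2 0.4 0 0 0 -1" --pt "0 2.2 0.4 0 0 0 -1" --pt "0 2.2 0.5 0 0 0 -1" --pt "0 2.2 0.5 0 0 0 -1" --pt "0 2.2 0.5 0 0 0 -1" --pt "0 2.2 0.6 0 0 0 -1" --pt "0 2.2 0.6 0 0 0 -1" --pt "0 2.2 0.7 0 0 0 -1" --pt "0 2.2 0.7 0 0 0 -1" --pt "0 2.2 0.8 0 0 0 -1" --pt "0 2.2 0.8 0 0 0 -1" --pt "0 2.2 0.8 0 0 0 -1"

```text
clock: 19.25
ee_pos: [0.4757, 0.0264, 0.0912]
eef_rot: [-0.406, 0.907, -0.107, 0.046]
contact_force: [-0.9, -1.0, -0.4]
opening: -0.001
```

```bash
python3 - <<'E'
from lid import *
st(); f=grab_frame("side")
for th in (.4,.3,.2): print(th,[((proj(f,L(th,.11,s,.007))-[210,140])*4).round(0).tolist() for s in (-.065,.065)],[((proj(f,L(th,.14,s,.007))-[210,140])*4).round(0).tolist() for s in (-.025,.025)])
cv2.imwrite("pics/s14.png",cv2.resize(f["pixels"][140:290,210:410,::-1],None,fx=4,fy=4))
E
```

```text
t 19.25 u,z,v [-120.4   91.2    0.7] tilt 0.841 lat 0.011 q [0.45, 0.73, -0.14, 2.13, -1.17, 0.82, -0.41] F [-0.94 -0.96 -0.42]
0.4 [[360.0, 216.0], [332.0, 454.0]] [[409.0, 281.0], [400.0, 373.0]]
0.3 [[368.0, 227.0], [340.0, 463.0]] [[418.0, 294.0], [409.0, 386.0]]
0.2 [[373.0, 238.0], [347.0, 472.0]] [[424.0, 308.0], [416.0, 398.0]]
```

View pics/s14.png

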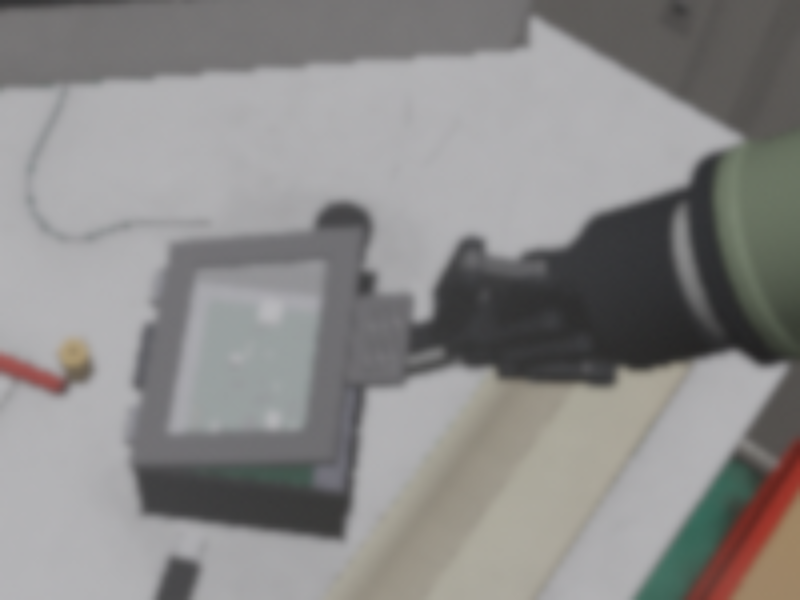

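send_rows --pt "0 1.6 0.6 0 0 0 -1" --pt "0 1.6 0.6 0 0 0 -1" --pt "0 1.6 0.7 0 0 0 -1" --pt "0 1.6 0.7 0 0 0 -1" --pt "0 1.5 0.7 0 0 0 -1" --pt "0 1.5 0.7 0 0 0 -1" --pt "0 1.5 0.8 0 0 0 -1" --pt "0 1.5 0.8 0 0 0 -1" --pt "0 1.5 0.8 0 0 0 -1" --pt "0 1.5 0.8 0 0 0 -1" --pt "0 1.4 0.8 0 0 0 -1" --pt "0 1.4 0.8 0 0 0 -1"

```text
clock: 20.5
ee_pos: [0.4744, 0.021, 0.0718]
eef_rot: [-0.406, 0.907, -0.107, 0.046]
contact_force: [-1.4, -1.5, 0.5]
opening: -0.004
```

```bash
python3 - <<'E'
from lid import *
st(); f=grab_frame("side")
for th in (.2,.1,0): print(th,[((proj(f,L(th,.11,s,.007))-[210,140])*4).round(0).tolist() for s in (-.065,.065)],[((proj(f,L(th,.14,s,.007))-[210,140])*4).round(0).tolist() for s in (-.025,.025)])
cv2.imwrite("pics/s15.png",cv2.resize(f["pixels"][140:290,210:410,::-1],None,fx=4,fy=4)); save("wrist","w15")
E
```

```text
t 20.5 u,z,v [-125.9   71.8    0.6] tilt 0.841 lat 0.011 q [0.47, 0.77, -0.15, 2.13, -1.18, 0.81, -0.37] F [-1.39 -1.45  0.49]
0.2 [[373.0, 238.0], [347.0, 472.0]] [[424.0, 308.0], [416.0, 398.0]]
0.1 [[376.0, 249.0], [350.0, 480.0]] [[427.0, 320.0], [419.0, 410.0]]
0 [[377.0, 259.0], [352.0, 489.0]] [[428.0, 333.0], [420.0, 421.0]]
```

View pics/s15.png

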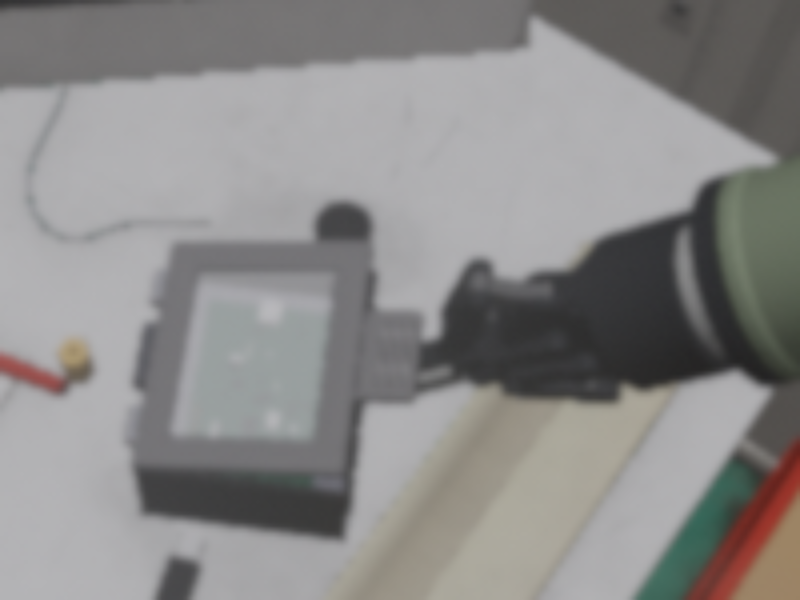

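View pics/w15.png

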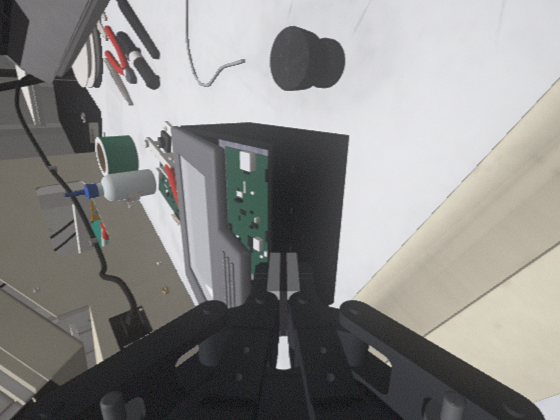

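send_rows --pt "0 1.4 0.6 0 0 0 -1" --pt "0 1.4 0.6 0 0 0 -1" --pt "0 1.4 0.6 0 0 0 -1" --pt "0 1.4 0.6 0 0 0 -1" --pt "0 1.3 0.6 0 0 0 -1" --pt "0 1.3 0.6 0 0 0 -1" --pt "0 1.3 0.6 0 0 0 -1" --pt "0 1.3 0.6 0 0 0 -1" --pt "0 1.2 0.6 0 0 0 -1" --pt "0 1.2 0.6 0 0 0 -1" --pt "0 1.2 0.6 0 0 0 -1" --pt "0 1.2 0.6 0 0 0 -1"

```text
clock: 21.8
ee_pos: [0.4731, 0.0162, 0.0554]
eef_rot: [-0.406, 0.907, -0.107, 0.046]
contact_force: [-0.2, -0.4, -0.9]
opening: 0.003
```

```bash
python3 - <<'E'
from lid import *
st(); f=grab_frame("side")
cv2.imwrite("pics/s16.png",cv2.resize(f["pixels"][140:290,210:410,::-1],None,fx=4,fy=4)); save("wrist","w16")
E
```

```text
t 21.8 u,z,v [-130.9   55.4    0.7] tilt 0.841 lat 0.011 q [0.48, 0.81, -0.15, 2.12, -1.19, 0.79, -0.33] F [-0.19 -0.38 -0.92]
```

View pics/s16.png

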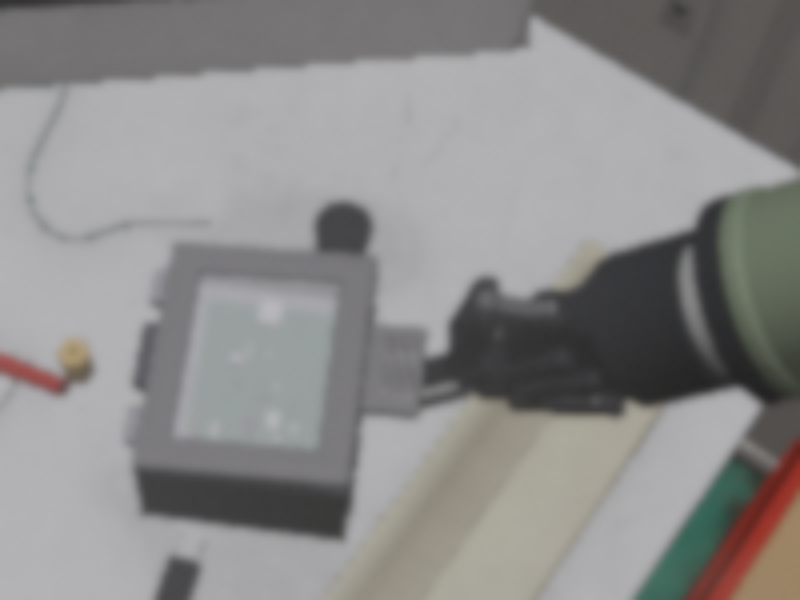

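View pics/w16.png

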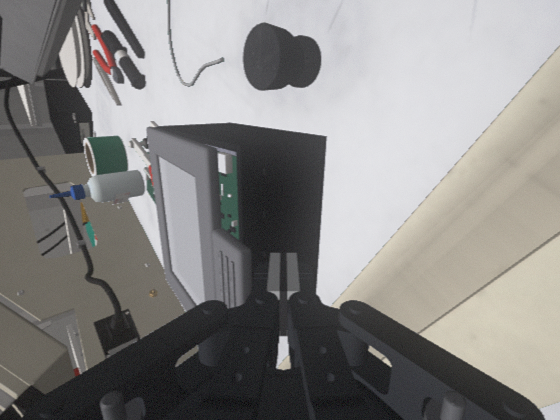

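send_rows --pt "0 1.1 0.6 0 0 0 -1" --pt "0 1.1 0.6 0 0 0 -1" --pt "0 1.1 0.6 0 0 0 -1" --pt "0 1.1 0.6 0 0 0 -1" --pt "0 1.0 0.5 0 0 0 -1" --pt "0 1.0 0.5 0 0 0 -1" --pt "0 1.0 0.5 0 0 0 -1" --pt "0 1.0 0.5 0 0 0 -1" --pt "0 1.0 0.5 0 0 0 -1" --pt "0 1.0 0.5 0 0 0 -1"

```text
clock: 22.9
ee_pos: [0.4724, 0.0133, 0.0441]
eef_rot: [-0.406, 0.907, -0.107, 0.046]
contact_force: [-0.2, -0.7, -0.8]
opening: 0.001
```

```bash
python3 - <<'E'
from lid import *
st(); f=grab_frame("side")
cv2.imwrite("pics/s17.png",cv2.resize(f["pixels"][140:290,210:410,::-1],None,fx=4,fy=4)); save("wrist","w17")
E
```

```text
t 22.9 u,z,v [-133.8   44.1    0.7] tilt 0.841 lat 0.011 q [0.49, 0.83, -0.16, 2.12, -1.19, 0.78, -0.31] F [-0.22 -0.66 -0.81]
```

View pics/s17.png

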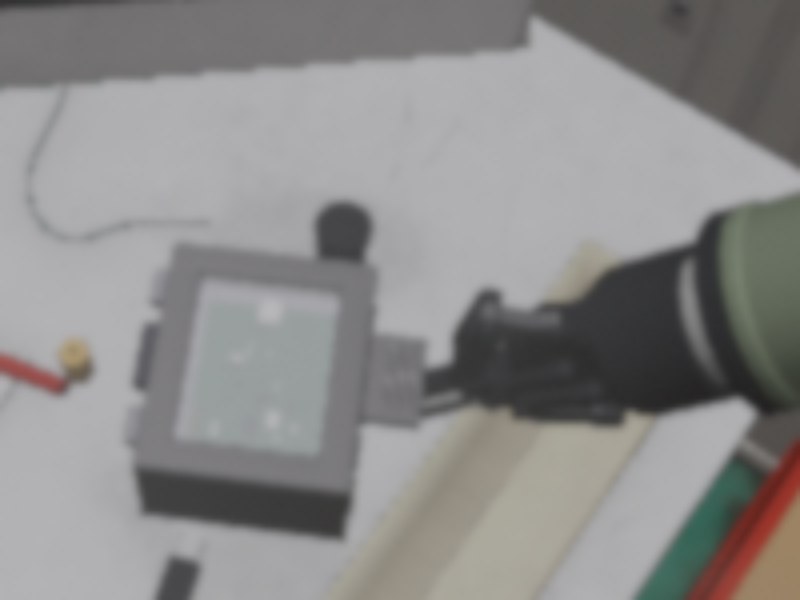

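View pics/w17.png

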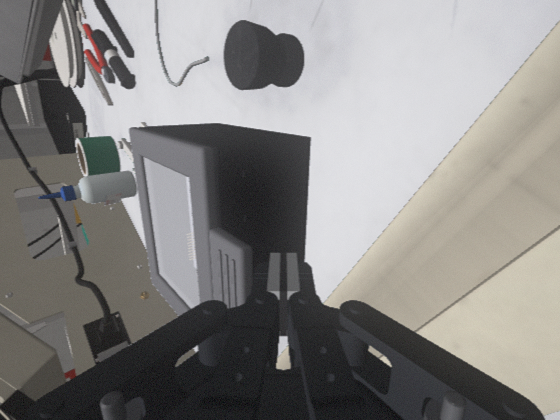

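send_rows --pt "0 0.8 0.3 0 0 0 -1" --pt "0 0.8 0.3 0 0 0 -1" --pt "0 0.8 0.3 0 0 0 -1" --pt "0 0.8 0.3 0 0 0 -1" --pt "0 0.8 0.3 0 0 0 -1" --pt "0 0.8 0.3 0 0 0 -1"

```text
clock: 23.6
ee_pos: [0.4719, 0.0116, 0.0393]
eef_rot: [-0.406, 0.907, -0.107, 0.046]
contact_force: [0.4, 0.2, -0.6]
opening: -0.003
```

```bash
python3 - <<'E'
from lid import *
st(); f=grab_frame("side")
a=f["pixels"][140:290,210:410,::-1]; cv2.imwrite("pics/s18.png",cv2.resize(a,None,fx=4,fy=4))
b=cv2.resize(cv2.imread("pics/s17.png"),(200,150),interpolation=cv2.INTER_AREA)
A=cv2.GaussianBlur(a.copy(),(0,0),1.5).astype(int);B=cv2.GaussianBlur(b,(0,0),1.5).astype(int)
print(np.abs(A-B).max(2)[60:125,30:90].max(), np.abs(A-B).max(2)[80:108,88:106].max()); save("wrist","w18")
for th in (.1,.05,0): print(th,[((proj(f,L(th,.11,s,.007))-[210,140])*4).round(0).tolist() for s in (-.065,.065)],[((proj(f,L(th,.14,s,.007))-[210,140])*4).round(0).tolist() for s in (-.025,.025)])
E
```

```text
t 23.6 u,z,v [-135.7   39.3    0.7] tilt 0.841 lat 0.011 q [0.5, 0.84, -0.16, 2.11, -1.19, 0.78, -0.3] F [ 0.36  0.24 -0.65]
4 10
0.1 [[376.0, 249.0], [350.0, 480.0]] [[427.0, 320.0], [419.0, 410.0]]
0.05 [[377.0, 254.0], [351.0, 485.0]] [[428.0, 327.0], [420.0, 416.0]]
0 [[377.0, 259.0], [352.0, 489.0]] [[428.0, 333.0], [420.0, 421.0]]
```

View pics/s18.png

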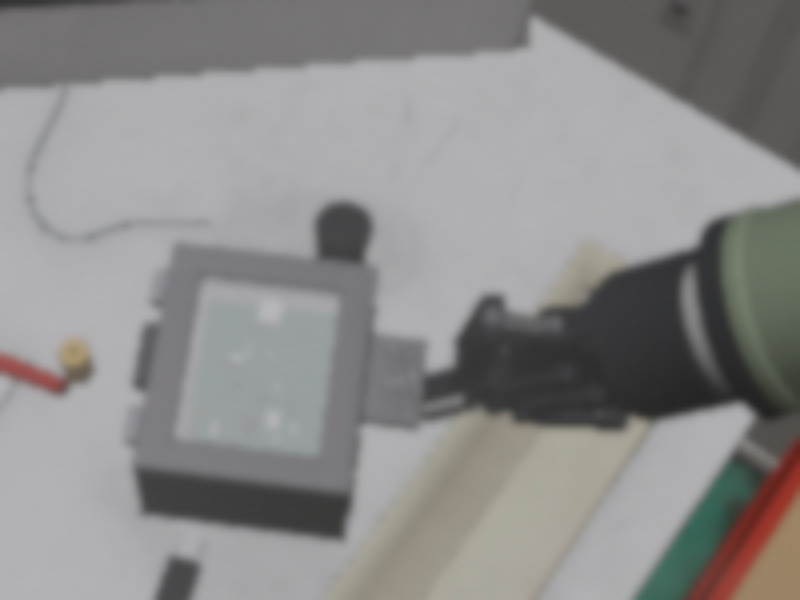

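View pics/w18.png

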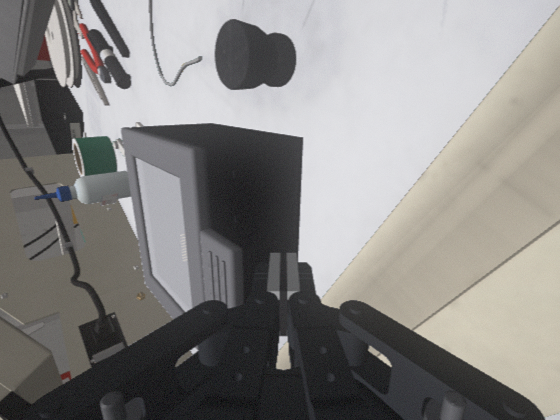

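send_rows --pt "0 2 -2 0 0 0 -1" --pt "0 2 -4 0 0 0 -1" --pt "0 0 -10 0 0 0 -1" --pt "0 0 -15 0 0 0 -1" --pt "0 0 -20 0 0 0 -1" --pt "0 0 -25 0 0 0 -1" --pt "0 0 -25 0 0 0 -1" --pt "0 0 -25 0 0 0 -1" --pt "0 0 -20 0 0 0 -1" --pt "0 0 -10 0 0 0 -1" --pt "0 0 0 0 0 0 -1" --pt "0 0 0 0 0 0 -1"

```text
clock: 24.9
ee_pos: [0.4447, -0.1037, 0.1402]
eef_rot: [-0.406, 0.907, -0.107, 0.046]
contact_force: [0.1, -0.5, -1.0]
opening: 0.003
```

```bash
python3 - <<'E'
from lid import *
st(); f=save("top","t19")
g=save("side","s19"); cv2.imwrite("pics/s19z.png",cv2.resize(g["pixels"][140:290,210:410,::-1],None,fx=4,fy=4))
for th in (.05,0): print(th,[proj(f,L(th,.11,s,.007)).round(0).tolist() for s in (-.065,.065)],[proj(f,L(th,.14,s,.007)).round(0).tolist() for s in (-.025,.025)])
E
```

```text
t 24.9 u,z,v [-254.   140.2   -0.8] tilt 0.841 lat 0.011 q [0.6, 0.67, 0.01, 2.01, -0.91, 1.08, -0.49] F [ 0.12 -0.51 -1.04]
0.05 [[337.0, 213.0], [317.0, 292.0]] [[349.0, 242.0], [341.0, 272.0]]
0 [[337.0, 214.0], [317.0, 291.0]] [[349.0, 242.0], [341.0, 272.0]]
```

View pics/t19.png

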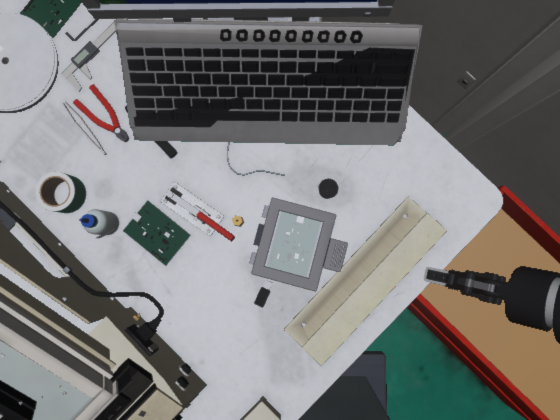

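View pics/s19z.png

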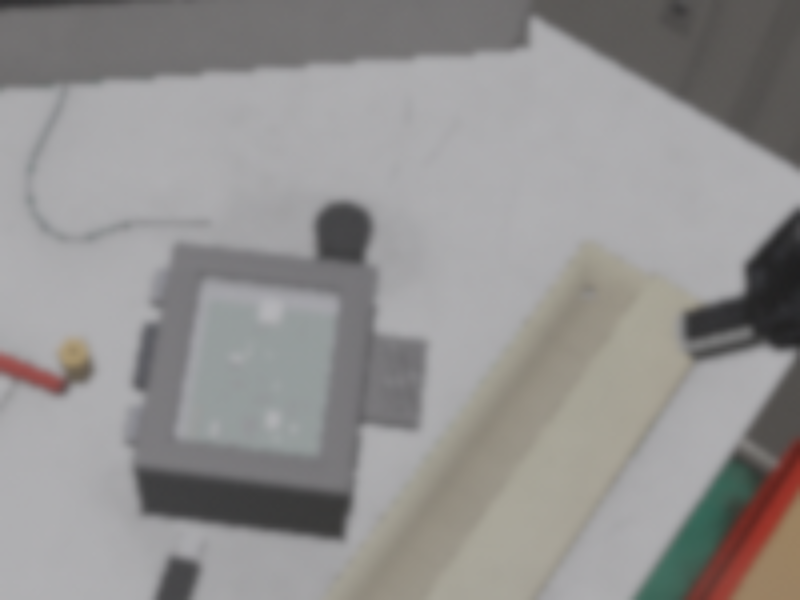

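The lid is shut with its tongue at (340,253) in the top view. The loupe (328,188), stick (262,297) and standoff (238,221) haven't moved, and the gripper is clear at (435,275). I'm handing the job in.

```bash
python3 -c "
from station import ticket
print(ticket.job_done())"
```

```text
the job is handed in; nothing more can be done
None
```

The lid is shut and the job was handed in at about 25 s of the 69 s allowed; no verdict is reported, so these are my own checks.

- **Tipping:** With the gripper shut, I pushed the tongue from behind until the lid was at about 1.43 rad, past its balance point. I then moved over the top to the front, tilting the tool about 0.84 rad.
- **Catching:** The outside of the upper finger took the lid from below at about 0.72 rad. Two side pictures 0.45 s apart were identical, so it was held rather than sinking.
- **Lowering:** I lowered it at about 0.17 rad/s, slowing to about 0.1 rad/s near the end. The lid stayed put while the finger dropped another 5 mm, which shows it was resting shut. I then backed the finger out along its own length.

**Last checks:**
- The lid corners and tongue match the fully shut position in the side view; the top view agrees but barely shows lid angle.
- The loupe, memory stick and case show no visible movement in the pictures. The standoff, hidden behind the lid at the start, stayed put from when it came into view.
- The gripper is clear of everything.

**Uncertain:**
- **Wrist force:** Its noise of about 1 N is as large as the lid's load, so I judged contact from the pictures.
- **Rim height:** One fit put the case rim at 55 mm instead of 65 mm. I used 65 mm, and the later pictures agreed with it to within a few millimetres.

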